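Clamp a solenoid valve in the test jig by its recessed knob

ROBOT

A 6-joint arm with a two-finger parallel gripper is mounted at the origin on the work surface. World frame = base frame: x ahead of the robot, y to its left, z up, the work surface at z = 0. Lengths are in m, angles in rad, forces in N, time in s.
With the tool pointing down it reaches from about 0.2 to 0.875 m from the base axis. Payload 3.4 kg.
Tool frame: the origin (TCP) lies at the very end of the fingers, on their centre line; the grasp point (between the pads) lies 19 mm behind it; z points along the fingers, x is the direction in which the jaws open and shut, and the axes are right-handed (so a half turn about z gives the same grasp; the last joint's range is limited). The gripper opens to 94 mm and grips with 3 to 60 N. Pads are 16 mm wide; open, the fingers measure 119 mm over their backs; the gripper's body (75 mm by 177 mm) begins 78 mm behind the grasp point.
Start: joints at [-1.389, 0.276, 1.505, -0, 1.361, -0.121], TCP at [0.171, -0.549, 0.205] pointing down, gripper open.
Joint ranges: [-2.89, 2.89], [-0.75, 2.08], [0.22, 2.7], [-1.18, 4.32], [0.11, 2.71], [-2.7, 2.7]. Speed limits (rad/s): [2.57, 2.57, 3.14, 3.14, 3.14, 3.14].

INTERFACE

Orientations are given as a unit quaternion [x, y, z, w].
In Python, from bench import * gives the robot as it stands.
- The arm moves only by the shell command python3 -m jog 'ROWS'. ROWS is JSON, a list of rows, each an object of numbers: "x", "y", "z": the shift along the tool's x, y, z in cm; "wx", "wy", "wz": the turn, a rotation vector about the tool's x, y, z in degrees; "jaw": the opening, from 0 (shut) to 1 (fully open). In form: [{"x": .., "y": .., "z": .., "wx": .., "wy": .., "wz": .., "jaw": ..}, ...]. A call has 1 to 12 rows; each row shifts and turns the pose as measured when the row begins, along the tool's axes as they then stand; what a row does not reach is not made up. A row lasts 1/8 s, in which the tool goes at most 62.5 mm and 10.7 degrees, less where a joint would pass 70% of its speed; a pose out of reach is approached as far as the arm can. A call with a gripper value outside its range is refused whole. The fingers move at their own pace and stop on an object; the grip force is fixed at half the most. Time passes only in rows, so rows that do not move let the fingers close. It gives the time, the measured TCP pose, the force and the opening at its end, in the units of the state.
- read_state(): the state, without advancing time (a new reading comes with each control period).
- get_image(name): name is "scene" or "top" or "wrist"; returns a dict with "pixels" (420x560x3 uint8, blue, green, red), "intrinsics" (3x3 intrinsics, pixels), "dist" ([k1, k2, p1, p2, k3] as OpenCV has them; the pictures are not rectified), "R" (3x3) and "t" (3): a world point X has camera coordinates R X + t. Camera axes: x right, y down, z forward; pixel columns grow to the right and rows downward; lengths in m; the calibration is good to about 2 mm. A picture is of the moment at which its call begins. There is no depth.
- finish_job(): hands the job in, once; it reports no verdict.
The state is a dict: "clock": time; "joint_positions": joint angles; "joint_vel": joint speeds; "joint_torque": joint torques, N m; "position": TCP position; "eef_rot": TCP orientation; "force": force on the tool from outside, world axes, zero at the start; "ft_torque": the same for the moment, N m; "width": finger opening in m.
Only numpy, scipy, OpenCV 4.12 (cv2) and the standard library are available. Lean on these libraries where they do the work, as an engineer would, in place of code of your own. Each camera call takes 0.05 s, during which the arm holds its last target.

TASK

Stand the loose solenoid valve upright on the test jig, between the rubber jaw and the fence and square to them with its long sides facing them, and let go of it. Then reach into the round well, turn the recessed knob clockwise until the jaw holds the valve firmly against the fence with about 13 N (below 7 N it comes loose, above 25 N its housing cracks), and take the hand away. Do not lean on the grey housing round the well, and leave the other things on the bench where they are.

Things in the scene. Friction and masses are not known exactly. Their poses are not given: they have to be found in the camera images.
- valve: The solenoid valve, loose, 0.15 to 0.3 kg: a brass block 50 x 34 x 22 mm (its x, y, z) and on it, centred, a black coil 30 x 28 mm (x, y) and 40 mm tall, 62 mm in all. Grasp the coil from above, about 48 mm above the underside. Origin: centre of its underside, z up. It is the same either way round (yaw + pi).
- jig: The test jig, bolted down: an aluminium deck 140 x 240 mm, its top 12 mm above the bench. Its +y end carries the grey housing; from this the jaw comes out towards -y, to the fence. Origin: on the bench, 75 mm from the -y end; the seat lies at y = +2 mm, the knob's axis at y = +105 mm, both at x = 0.
- seat (a point): Point on the deck's top, with the jig's axes, where the valve is to be stood, its x along the jig's x (either way round): at first at least 4 mm is free on both sides of it, to the jaw (+y) and to the fence (-y). Later the jaw slides it to -y up to the fence: dark steel, 60 mm long, 20 mm high, bolted through slots so that its face may lie 20 to 28 mm to -y of the jig's origin.
- jaw: The sliding steel jaw with a rubber pad, 44 mm wide and 24 mm high, driven by the knob through a rack: 12.5 mm to the jig's -y for each radian of knob turn, 32 mm in all. Its pad is sprung and gives 1 mm for each 6 N, up to 6 mm. Origin: in its middle at deck height; the pad is screwed out differently each time: its face lies 2.5 to 7.5 mm to -y of the origin.
- knob_grip (a point): The point to grip the knob at, on its upright axis; z up, x along its bar. The bar is 42 mm long and 14 mm thick; it reaches 12 mm above this point and 23 mm below, to a flange of 32 mm dia. It stands in a round well 80 mm in diameter, whose rim is 18 mm above this point and its floor 28 mm below.
- knob: The same knob; origin on its axis at the well's floor. Clockwise from above closes the jaw. Turning takes about 0.33 N m against a brake, plus 0.0125 N m for each newton at the jaw; the brake holds it where it is left. In all 0.8 to 2.4 rad are needed, so often two grasps. At the start the bar lies 0 to 0.3 rad clockwise of the jig's x.
- guard: The grey housing 104 x 104 mm round the well, on the jig, its top 68 mm above the bench, its middle on the knob's axis. Origin: centre of its underside on the deck. It takes brushing but not 15 N.
- pump: Vibration pump, white cylinder 42 dia x 55 mm lying on a 70 x 40 mm steel foot, brass nozzle; a bystander. Origin: centre of its underside.
- gauge: Pressure gauge lying face up, 52 dia x 22 mm, brass stub; a bystander. Origin: centre of its underside.
- jug: Steel milk jug, 76 dia x 95 mm with a handle; a bystander. Origin: centre of its underside.
- filter_holder: Coffee filter holder, steel head 68 dia x 28 mm with a black handle 110 mm long; a bystander. Origin: centre of the underside of the head.
- driver: Screwdriver lying on the bench, about 200 mm long; a bystander. Origin: on its underside.
- grease: Squat grease jar 50 dia x 50 mm; a bystander. Origin: centre of its underside.
There are look-alikes about, which are no part of the job. What is shaped like the valve but purple is not meant.

How it is judged:
On the way, in this order (a step that is already met when the one before it is completed fails the run):
1. the valve stands on the seat, upright and square, let go of, not yet clamped (x of valve in the frame of seat between -0.012 and 0.012 m and y of valve in the frame of seat between -0.02 and 0.014 m and z of valve in the frame of seat between -0.003 and 0.003 m and angle between valve's own z axis and vertical below 0.06 rad and angle between the y axis of valve and the y axis of jig, either way round below 0.2 rad and contact force between the fingers and valve below 0.1 N and contact force between jaw and valve below 3 N), for 0.2 s.
2. the jaw holds the valve with 7 N or more (contact force between jaw and valve above 7 N), for 0.2 s.
At the end, for the whole second after the job is handed in: The valve stands upright on the deck (within 3 mm of its height and 0.06 rad of upright), within 12 mm of the seat along the jig's x and within 0.08 rad of square, clamped by the jaw with 7 to 25 N, and at rest (x of valve in the frame of seat between -0.012 and 0.012 m and y of valve in the frame of seat between -0.02 and 0.014 m and z of valve in the frame of seat between -0.003 and 0.003 m and angle between valve's own z axis and vertical below 0.06 rad and angle between the y axis of valve and the y axis of jig, either way round below 0.2 rad and contact force between jaw and valve between 7 and 25 N and angle between the y axis of valve and the y axis of jig, either way round below 0.08 rad and linear speed of valve below 0.01 m/s); the robot touches nothing.
It fails at once if the jaw presses the valve with more than 25 N (contact force between jaw and valve above 25 N).
It fails at once if the housing round the well is pushed with more than 15 N (contact force between any of the arm, the fingers and guard above 15 N).
It fails at once if a bystander is moved more than 30 mm (distance of any of pump, gauge, jug, filter_holder, driver, grease from where it was at the start of the episode above 0.03 m).
It also fails if it takes over 72 s, if anything falls off the work surface, if the arm or the gripper's body presses on something with over 40 N, if the wrist force passes 120 N, or if a joint passes its speed limit or range.

## Working session

There is one attempt and no reset: what is moved stays moved. The work goes in short steps, Python scripts to look and compute and a shell command to move; the robot and the scene stay as the last step left them, time stands still between calls to the robot, and variables do not carry over. Pictures are saved under pics/ and viewed, and the job is handed in when it is done.

```bash
ls; mkdir -p pics
python3 - <<'E'
from bench import *
import cv2
print(read_state())
for n in ("scene","top","wrist"):
    g=get_image(n); cv2.imwrite(f"pics/{n}0.png",g["pixels"]); print(n,g["intrinsics"],g["dist"],g["R"],g["t"])
E
```

```text
pics
{'clock': 0.0, 'joint_positions': array([-1.38899434e+00,  2.76584432e-01,  1.50609820e+00,  2.84520445e-05,
        1.36070389e+00, -1.20978474e-01]), 'joint_vel': array([-2.36930594e-04,  4.50778960e-05,  1.47810768e-03,  8.92462173e-04,
        6.65827919e-04,  9.71878475e-04]), 'joint_torque': array([ 1.12628364e-03, -4.04588592e+01, -2.37226313e+01,  7.02619809e-02,
        3.46173823e-02, -1.39317094e-04]), 'position': array([ 0.17136629, -0.54828566,  0.2046247 ]), 'eef_rot': array([ 8.05657682e-01, -5.92380701e-01, -6.43687220e-04, -6.24780579e-04]), 'force': array([ 0.06774313, -0.4522566 , -0.36159867]), 'ft_torque': array([-0.04590886,  0.05057303, -0.0087877 ]), 'width': 0.09419051827279196}
scene [[383.06745611   0.         283.9058676 ]
 [  0.         383.06745611 210.40602851]
 [  0.           0.           1.        ]] [0.01551077 0.         0.         0.         0.        ] [[ 0.26328359  0.96471164 -0.00363368]
 [ 0.58185057 -0.16179746 -0.79703921]
 [-0.76950092  0.20773308 -0.60391663]] [-0.1878669  -0.25767978  1.60593402]
top [[513.42355303   0.         278.87074468]
 [  0.         513.42355303 206.42776618]
 [  0.           0.           1.        ]] [-0.16952733  0.          0.          0.          0.        ] [[ 0.02240663 -0.99963851 -0.01485928]
 [-0.99458879 -0.02078036 -0.10179056]
 [ 0.10144498  0.01705966 -0.99469487]] [0.04593434 0.5857353  1.22998231]
wrist [[354.1479842    0.         279.14033204]
 [  0.         354.1479842  207.79474347]
 [  0.           0.           1.        ]] [-0.08477586  0.          0.          0.          0.        ] [[ 0.29823385 -0.9544923  -0.00101024]
 [-0.92764724 -0.29009497  0.23519251]
 [-0.2247825  -0.06920522 -0.97194828]] [-0.57486702 -0.02375782  0.38761173]
```

View pics/scene0.png

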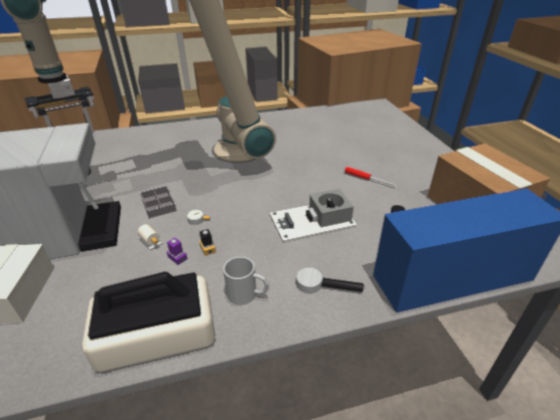

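View pics/top0.png

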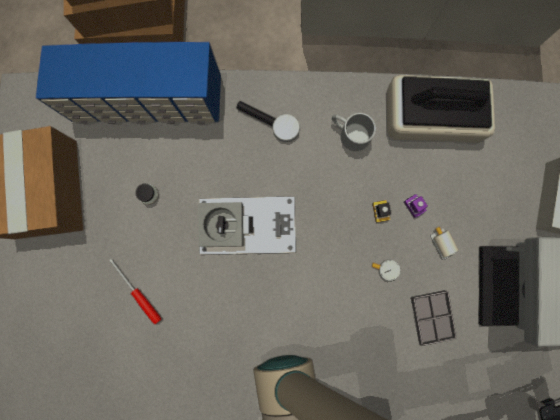

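View pics/wrist0.png

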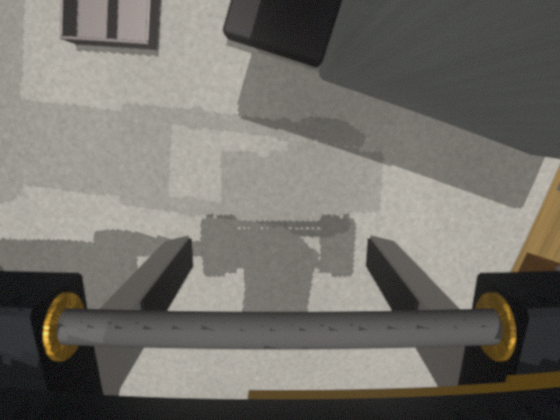

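Candidates in top: black coil on brass at (382,211), a purple look-alike at (417,206), and the white/brass pump at (445,242). By the description the valve is (382,211); I'll check it in close crops.

```bash
cat > h.py <<'E'
from bench import *
import cv2, numpy as np
from scipy.spatial.transform import Rotation as Ro
def ray(g,uv):
    p=cv2.undistortPoints(np.array([[uv]],float),g["intrinsics"],np.array(g["dist"]))[0,0]
    R=np.array(g["R"]);t=np.array(g["t"]); return -R.T@t, R.T@np.array([p[0],p[1],1.])
def onz(g,uv,z):
    o,d=ray(g,uv); return o+d*(z-o[2])/d[2]
def proj(g,X):
    r,_=cv2.Rodrigues(np.array(g["R"])); 
    return cv2.projectPoints(np.array(X,float).reshape(-1,1,3),r,np.array(g["t"]),g["intrinsics"],np.array(g["dist"]))[0].reshape(-1,2)
def crop(g,u0,v0,u1,v1,k,name):
    cv2.imwrite("pics/"+name+".png",cv2.resize(g["pixels"][v0:v1,u0:u1],None,fx=k,fy=k,interpolation=cv2.INTER_CUBIC))
E
python3 - <<'E'
from h import *
g=get_image("top")
crop(g,360,180,440,240,9,"valvecrop"); crop(g,190,185,310,265,6,"jigcrop")
g=get_image("scene")
crop(g,160,215,240,275,9,"valvecrop_s"); crop(g,260,180,370,245,7,"jigcrop_s")
E
```

```text
(no output)
```

View pics/valvecrop.png

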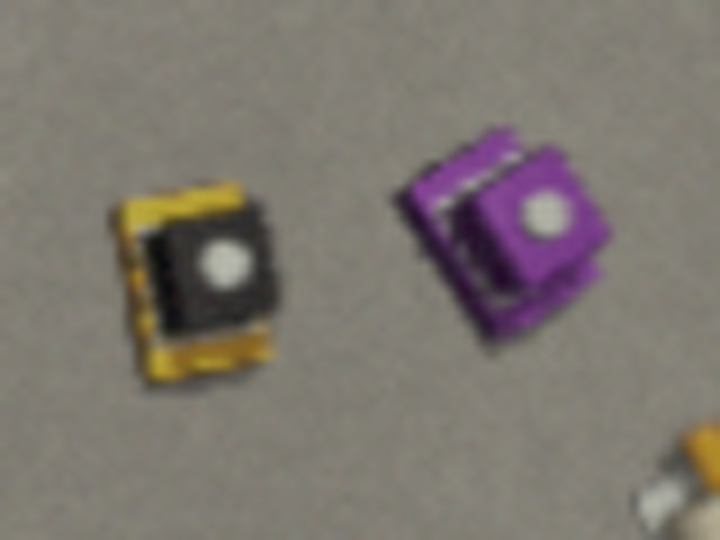

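View pics/jigcrop.png

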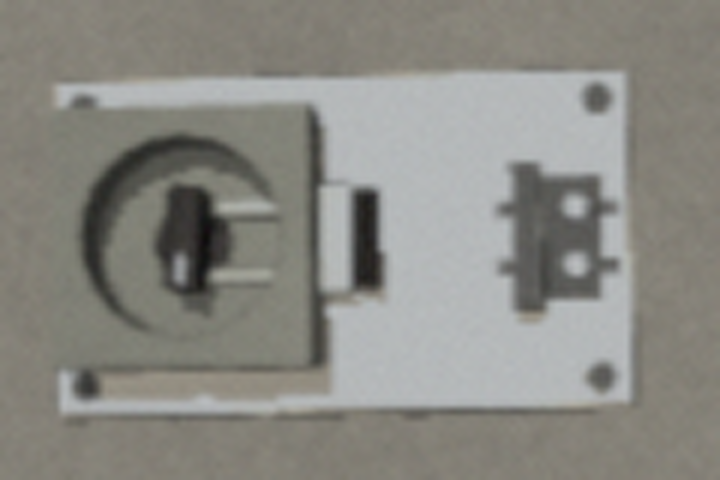

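View pics/valvecrop_s.png

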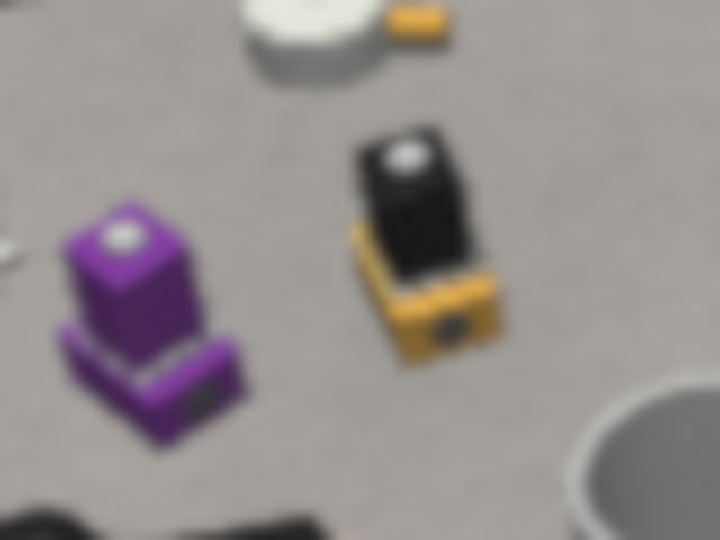

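View pics/jigcrop_s.png

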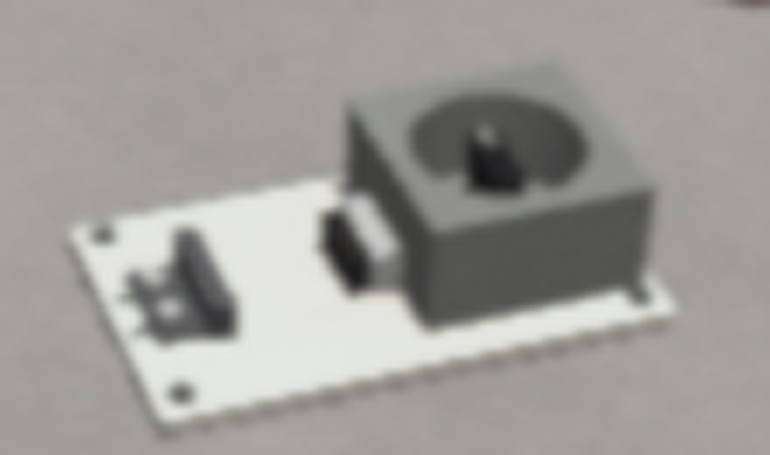

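The crops confirm it: a black coil on a brass block at top (382,211), upright, with its long side along image v. The jig has its housing to image left at (223,225) and the fence at (283,225).

Run:
```python
from h import *
g=get_image("top"); s=get_image("scene")
im=g["pixels"]; hsv=cv2.cvtColor(im,cv2.COLOR_BGR2HSV)
# deck corners
c=np.array([[54,85],[626,70],[630,402],[62,414]])/6+[190,185]-0.4
P=np.array([onz(g,p,0.012) for p in c]); print("deck",P.round(4)); print([np.linalg.norm(P[i]-P[(i+1)%4]).round(4) for i in range(4)])
cs=np.array([[72,232],[165,432],[672,312]])/7+[260,180]-0.4
print("deck scene",np.array([onz(s,p,0.012) for p in cs]).round(4))
y=((P[0]-P[1])+(P[3]-P[2]))[:2]; a=np.arctan2(-y[0],y[1]); print("jig yaw from y",a)
x=((P[0]-P[3])+(P[1]-P[2]))[:2]; print("from x",np.arctan2(x[1],x[0]))
# housing top corners
hc=np.array([[314,105],[316,364]])/6+[190,185]-.4
print("housing",np.array([onz(g,p,0.068) for p in hc]).round(4))
# valve
dot=np.array([226,263])/9+[360,180]-.44; print("dot top",onz(g,dot,.063))
ds=np.array([407,156])/9+[160,215]-.44; print("dot scene",onz(s,ds,.063))
o1,d1=ray(g,dot);o2,d2=ray(s,ds)
A=np.stack([d1,-d2],1); k=np.linalg.lstsq(A,o2-o1,rcond=None)[0]; print("tri",o1+d1*k[0],o2+d2*k[1])
b=np.array([[120,200],[240,183],[270,360],[150,382]])/9+[360,180]-.44
B=np.array([onz(g,p,.022) for p in b]);print("brass",B.round(4),B.mean(0)); 
for i in range(4):
  d=B[(i+1)%4]-B[i]; print(np.linalg.norm(d).round(4),np.arctan2(d[1],d[0]).round(3))
m=cv2.inRange(hsv,(10,110,80),(35,255,255))
for p in [(385,209)]:pass
st=read_state(); print(Ro.from_quat(st["eef_rot"]).as_matrix().round(3))
```

```text
deck [[0.6016 0.2609 0.012 ]
 [0.6127 0.0219 0.012 ]
 [0.4751 0.0175 0.012 ]
 [0.4645 0.2525 0.012 ]]
[np.float64(0.2392), np.float64(0.1377), np.float64(0.2352), np.float64(0.1373)]
deck scene [[0.4772 0.0177 0.012 ]
 [0.6217 0.0229 0.012 ]
 [0.6049 0.2599 0.012 ]]
jig yaw from y 0.0458943624431709
from x 0.04622169642037592
housing [[0.5893 0.1464 0.068 ]
 [0.4865 0.1426 0.068 ]]
dot top [ 0.58088769 -0.19591382  0.063     ]
dot scene [ 0.57926954 -0.19455639  0.063     ]
tri [ 0.58073382 -0.19562496  0.06451331] [ 0.58088755 -0.19455545  0.0643248 ]
brass [[ 0.6019 -0.1742  0.022 ]
 [ 0.6073 -0.2076  0.022 ]
 [ 0.5585 -0.2161  0.022 ]
 [ 0.5518 -0.1827  0.022 ]] [ 0.57987433 -0.19514917  0.022     ]
0.0339 -1.41
0.0496 -2.971
0.034 1.769
0.0508 0.169
[[ 0.298 -0.955 -0.   ]
 [-0.955 -0.298  0.   ]
 [-0.    -0.    -1.   ]]
```

```bash
python3 -m jog '[{"x":-4.2,"y":-3.2,"z":-1.3},{"x":-4.2,"y":-3.2,"z":-1.3},{"x":-4.2,"y":-3.2,"z":-1.3},{"x":-4.2,"y":-3.2,"z":-1.3},{"x":-4.2,"y":-3.2,"z":-1.3},{"x":-4.2,"y":-3.2,"z":-1.3},{"x":0.6,"y":-5},{"x":0.6,"y":-5},{"x":0.6,"y":-5},{"x":0.6,"y":-5},{"x":0.6,"y":-3}]'
```

```text
invalid input at $[0]: expected keys x, y, z, wx, wy, wz, jaw
```

```bash
python3 -m jog '[{"x":-4.2,"y":-3.2,"z":-1.3,"wx":0,"wy":0,"wz":0,"jaw":1},{"x":-4.2,"y":-3.2,"z":-1.3,"wx":0,"wy":0,"wz":0,"jaw":1},{"x":-4.2,"y":-3.2,"z":-1.3,"wx":0,"wy":0,"wz":0,"jaw":1},{"x":-4.2,"y":-3.2,"z":-1.3,"wx":0,"wy":0,"wz":0,"jaw":1},{"x":-4.2,"y":-3.2,"z":-1.3,"wx":0,"wy":0,"wz":0,"jaw":1},{"x":-4.2,"y":-3.2,"z":-1.3,"wx":0,"wy":0,"wz":0,"jaw":1},{"x":0.6,"y":-5,"z":0,"wx":0,"wy":0,"wz":0,"jaw":1},{"x":0.6,"y":-5,"z":0,"wx":0,"wy":0,"wz":0,"jaw":1},{"x":0.6,"y":-5,"z":0,"wx":0,"wy":0,"wz":0,"jaw":1},{"x":0.6,"y":-5,"z":0,"wx":0,"wy":0,"wz":0,"jaw":1},{"x":0.6,"y":-3,"z":0,"wx":0,"wy":0,"wz":0,"jaw":1}]'
cat >> h.py <<'E'
def to(x,y,z,yaw):
    "delta in tool axes (cm, deg) for tool x at world yaw, pointing down"
    s=read_state();R=Ro.from_quat(s["eef_rot"]);d=R.inv().apply(np.array([x,y,z])-s["position"])*100
    T=Ro.from_matrix(np.array([[np.cos(yaw),np.sin(yaw),0],[np.sin(yaw),-np.cos(yaw),0],[0,0,-1]]))
    w=(R.inv()*T).as_rotvec(degrees=True); m=R.as_matrix()
    print("cm",d.round(2),"deg",w.round(2),"| now",s["position"].round(4),"yaw",np.arctan2(m[1,0],m[0,0]).round(4),"w",s["width"].round(4),"F",s["force"].round(2),"T",s["ft_torque"].round(3),"t",s["clock"])
E
python3 -c "
from h import *
to(.58,-.195,.2,.172)"
```

```text
clock: 1.72
position: [0.5164, -0.2019, 0.2885]
eef_rot: [0.804, -0.594, 0.004, -0.0]
force: [0.1, -0.2, -0.5]
width: 0.0942Traceback (most recent call last):
  File "<string>", line 3, in <module>
    to(.58,-.195,.2,.172)
    ~~^^^^^^^^^^^^^^^^^^^
  File "h.py", line 19, in to
    print("cm",d.round(2),"deg",w.round(2),"| now",s["position"].round(4),"yaw",np.arctan2(m[1,0],m[0,0]).round(4),"w",s["width"].round(4),"F",s["force"].round(2),"T",s["ft_torque"].round(3),"t",s["clock"])
                                                                                                                       ^^^^^^^^^^^^^^^^
AttributeError: 'float' object has no attribute 'round'
```

```bash
sed -i 's/s\["width"\].round(4)/round(s["width"],4)/' h.py; python3 -m jog '[{"x":0,"y":0,"z":0,"wx":0,"wy":0,"wz":-10.3,"jaw":1},{"x":0,"y":0,"z":0,"wx":0,"wy":0,"wz":-10.3,"jaw":1},{"x":0,"y":0,"z":0,"wx":0,"wy":0,"wz":-10.3,"jaw":1},{"x":0,"y":0,"z":0,"wx":0,"wy":0,"wz":-10.3,"jaw":1},{"x":0,"y":0,"z":0,"wx":0,"wy":0,"wz":-10.3,"jaw":1},{"x":0,"y":0,"z":0,"wx":0,"wy":0,"wz":-10.3,"jaw":1},{"x":0,"y":0,"z":0,"wx":0,"wy":0,"wz":-10.3,"jaw":1},{"x":0,"y":0,"z":0,"wx":0,"wy":0,"wz":-10.3,"jaw":1},{"x":0,"y":0,"z":0,"wx":0,"wy":0,"wz":0,"jaw":1}]'
python3 - <<'E'
from h import *
to(.58,-.195,.2,.172)
E
```

```text
clock: 2.85
position: [0.5192, -0.2004, 0.2865]
eef_rot: [0.994, 0.108, 0.002, 0.002]
force: [0.1, 0.2, -0.3]
width: 0.0943
cm [6.02 0.74 8.68] deg [ 0.23 -0.26  2.51] | now [ 0.5192 -0.2004  0.2865] yaw 0.2159 w 0.0943 F [ 0.11  0.23 -0.28] T [-0.037 -0.114 -0.021] t 2.85
```

```bash
python3 -m jog '[{"x":3,"y":0.4,"z":4.3,"wx":0,"wy":0,"wz":2.5,"jaw":1},{"x":3,"y":0.5,"z":4.3,"wx":0,"wy":0,"wz":0,"jaw":1},{"x":0,"y":0,"z":0,"wx":0,"wy":0,"wz":0,"jaw":1}]'
python3 - <<'E'
from h import *
to(.58,-.195,.2,.172)
g=get_image("wrist"); cv2.imwrite("pics/wrist1.png",g["pixels"])
print(proj(g,[[.58,-.195,.062],[.58,-.195,0]]))
E
```

```text
clock: 3.22
position: [0.5823, -0.1988, 0.2005]
eef_rot: [0.997, 0.08, 0.004, 0.003]
force: [-0.4, 0.6, 1.0]
width: 0.0939
cm [-0.16 -0.41  0.04] deg [ 0.37 -0.43 -0.66] | now [ 0.5823 -0.1988  0.2005] yaw 0.1605 w 0.0939 F [-0.44  0.6   0.97] T [ 0.011 -0.074 -0.019] t 3.225
[[275.90223535 192.6589343 ]
 [275.93015857 181.08010432]]
```

View pics/wrist1.png

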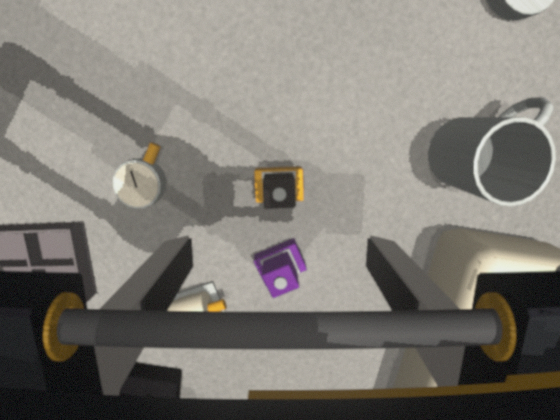

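The wrist view shows the valve at (279,191), the purple one at (282,275) and the gauge at (135,182), with the fingers either side of the valve. I'll measure the valve here.

Run:
```python
from h import *
g=get_image("wrist"); im=g["pixels"]; crop(g,235,155,325,220,8,"wv1")
hsv=cv2.cvtColor(im,cv2.COLOR_BGR2HSV)
m=cv2.inRange(hsv,(10,110,60),(35,255,255)); m[:,:235]=0;m[:,325:]=0;m[:150]=0;m[225:]=0
ys,xs=np.nonzero(m); r=cv2.minAreaRect(np.stack([xs,ys],1).astype(np.float32)); print(r)
# white dot
roi=im[185:200,270:290].astype(int); w=(roi.min(2)>110); yy,xx=np.nonzero(w); print(xx.mean()+270,yy.mean()+185,w.sum()); print("dot",onz(g,(xx.mean()+270,yy.mean()+185),.064))
```

```text
((278.1759033203125, 183.22181701660156), (34.01215362548828, 48.790992736816406), 87.61405944824219)
278.578431372549 192.8235294117647 102
dot [ 0.58288622 -0.19551989  0.064     ]
```

View pics/wv1.png

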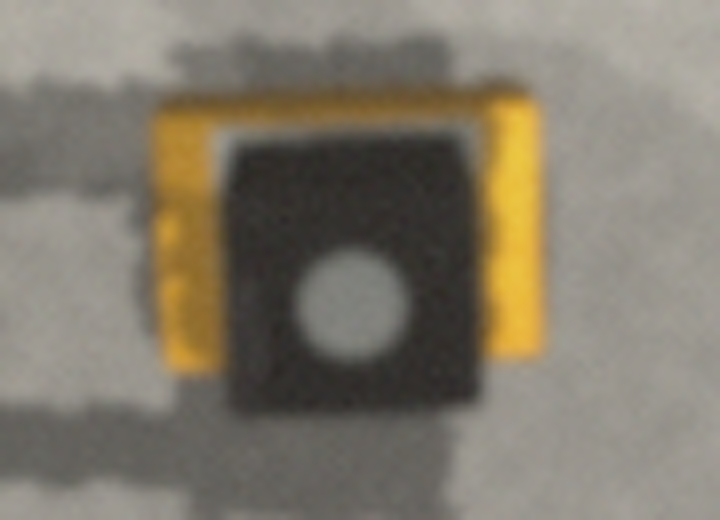

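Run:
```python
from h import *
to(.5818,-.1955,.10,.18)
```

```text
cm [-0.14 -0.53 10.44] deg [ 0.59 -0.69 -1.09] | now [ 0.5826 -0.1997  0.2045] yaw 0.1611 w 0.0937 F [-0.1   1.49  1.47] T [ 0.012 -0.15   0.017] t 3.325
```

```bash
python3 -m jog '[{"x":-0.1,"y":-0.3,"z":4.5,"wx":0.6,"wy":-0.7,"wz":-1.1,"jaw":1},{"x":0,"y":-0.2,"z":4.5,"wx":0,"wy":0,"wz":0,"jaw":1},{"x":0,"y":0,"z":1,"wx":0,"wy":0,"wz":0,"jaw":1},{"x":0,"y":0,"z":0,"wx":0,"wy":0,"wz":0,"jaw":1}]'
python3 - <<'E'
from h import *
to(.5818,-.1955,.03,.18)
g=get_image("wrist"); cv2.imwrite("pics/wrist2.png",g["pixels"])
E
```

```text
clock: 3.82
position: [0.5845, -0.1986, 0.1129]
eef_rot: [0.996, 0.088, 0.007, 0.004]
force: [0.0, 0.1, 0.1]
width: 0.0941
cm [-0.32 -0.43  8.28] deg [ 0.57 -0.72 -0.24] | now [ 0.5845 -0.1986  0.1129] yaw 0.1758 w 0.0941 F [0.05 0.08 0.06] T [ 0.025 -0.123 -0.057] t 3.825
```

View pics/wrist2.png

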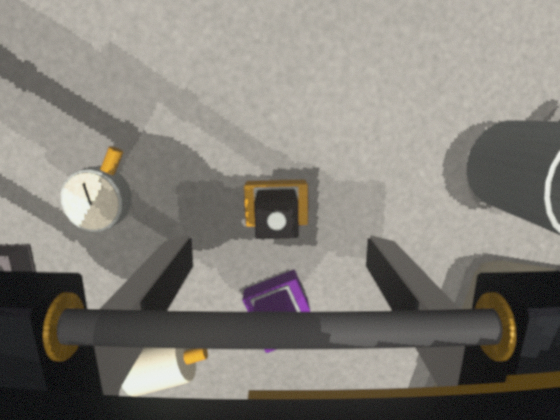

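```bash
python3 -m jog '[{"x":-0.3,"y":-0.4,"z":3,"wx":0.6,"wy":-0.7,"wz":0,"jaw":1},{"x":0,"y":0,"z":3,"wx":0,"wy":0,"wz":0,"jaw":1},{"x":0,"y":0,"z":1,"wx":0,"wy":0,"wz":0,"jaw":1},{"x":0,"y":0,"z":0,"wx":0,"wy":0,"wz":0,"jaw":1}]'
python3 - <<'E'
from h import *
to(.5818,-.1955,.03,.18)
g=get_image("wrist"); cv2.imwrite("pics/wrist3.png",g["pixels"])
E
```

```text
clock: 4.38
position: [0.5883, -0.1991, 0.0519]
eef_rot: [0.996, 0.087, 0.008, 0.004]
force: [0.6, -0.7, 0.2]
width: 0.0939
cm [-0.61 -0.49  2.18] deg [ 0.6  -0.9  -0.31] | now [ 0.5883 -0.1991  0.0519] yaw 0.1746 w 0.0939 F [ 0.61 -0.69  0.18] T [-0.032 -0.096 -0.003] t 4.375
```

View pics/wrist3.png

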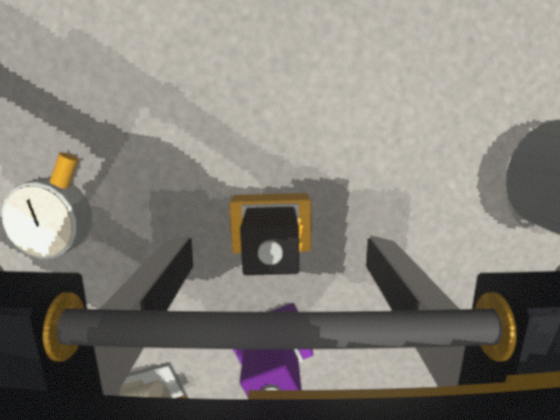

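```bash
python3 -m jog '[{"x":-0.6,"y":-0.5,"z":0,"wx":0.6,"wy":-0.9,"wz":-0.3,"jaw":1},{"x":0,"y":0,"z":0,"wx":0,"wy":0,"wz":0,"jaw":1}]'
python3 - <<'E'
from h import *
to(.5818,-.1955,.03,.18)
E
```

```text
clock: 4.68
position: [0.5828, -0.1957, 0.0548]
eef_rot: [0.996, 0.09, 0.002, 0.001]
force: [0.1, -0.0, -0.1]
width: 0.0942
cm [-0.1  -0.05  2.48] deg [ 0.12 -0.18  0.01] | now [ 0.5828 -0.1957  0.0548] yaw 0.1801 w 0.0942 F [ 0.13 -0.03 -0.09] T [-0.09  -0.109  0.028] t 4.675
```

```bash
python3 -m jog '[{"x":-0.1,"y":-0.05,"z":1.5,"wx":0.1,"wy":-0.2,"wz":0,"jaw":1},{"x":0,"y":0,"z":1,"wx":0,"wy":0,"wz":0,"jaw":1},{"x":0,"y":0,"z":0.2,"wx":0,"wy":0,"wz":0,"jaw":1},{"x":0,"y":0,"z":0,"wx":0,"wy":0,"wz":0,"jaw":1}]'
python3 - <<'E'
from h import *
to(.5818,-.1955,.03,.18)
g=get_image("wrist"); crop(g,150,150,410,345,3,"wrist4")
E
```

```text
clock: 5.18
position: [0.5815, -0.1953, 0.0257]
eef_rot: [0.996, 0.09, -0.001, 0.0]
force: [0.2, -0.5, 0.3]
width: 0.094
cm [ 0.03  0.02 -0.43] deg [0.   0.06 0.01] | now [ 0.5815 -0.1953  0.0257] yaw 0.1801 w 0.094 F [ 0.24 -0.45  0.26] T [-0.025 -0.07  -0.013] t 5.175
```

View pics/wrist4.png

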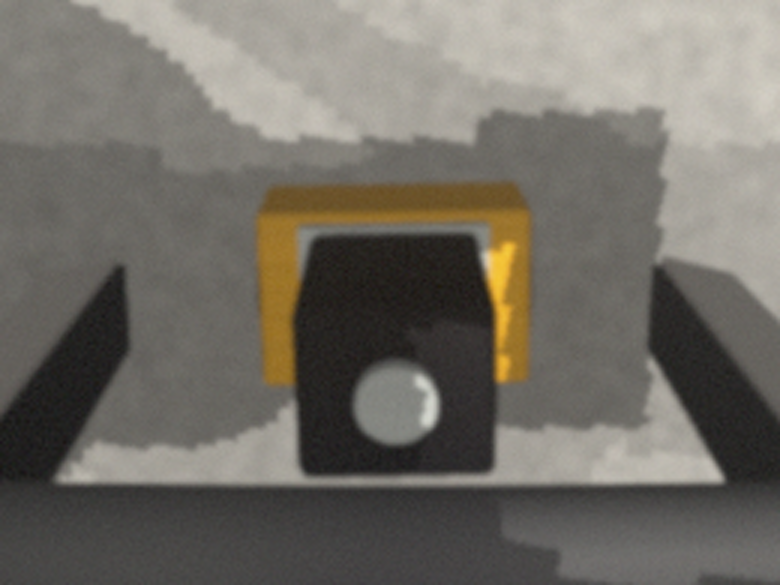

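The coil is centred between the fingers, at crop (395,400). I'll raise 4 mm and grip.

```bash
python3 -m jog '[{"x":0,"y":0,"z":-0.4,"wx":0,"wy":0,"wz":0,"jaw":1},{"x":0,"y":0,"z":0,"wx":0,"wy":0,"wz":0,"jaw":0},{"x":0,"y":0,"z":0,"wx":0,"wy":0,"wz":0,"jaw":0},{"x":0,"y":0,"z":0,"wx":0,"wy":0,"wz":0,"jaw":0},{"x":0,"y":0,"z":0,"wx":0,"wy":0,"wz":0,"jaw":0},{"x":0,"y":0,"z":0,"wx":0,"wy":0,"wz":0,"jaw":0}]'
python3 - <<'E'
from h import *
to(.5818,-.1955,.03,.18)
E
```

```text
clock: 5.98
position: [0.5822, -0.1956, 0.0311]
eef_rot: [0.996, 0.09, 0.0, 0.001]
force: [-0.2, -0.0, -0.3]
width: 0.0472
cm [-0.04 -0.02  0.11] deg [ 0.07 -0.04  0.01] | now [ 0.5822 -0.1956  0.0311] yaw 0.1802 w 0.0472 F [-0.24 -0.02 -0.29] T [-0.063 -0.092 -0.018] t 5.975
```

```bash
python3 -m jog '[{"x":0,"y":0,"z":0,"wx":0,"wy":0,"wz":0,"jaw":0},{"x":0,"y":0,"z":0,"wx":0,"wy":0,"wz":0,"jaw":0},{"x":0,"y":0,"z":0,"wx":0,"wy":0,"wz":0,"jaw":0},{"x":0,"y":0,"z":0,"wx":0,"wy":0,"wz":0,"jaw":0}]'
python3 - <<'E'
from h import *
to(.5818,-.1955,.03,.18)
g=get_image("wrist"); crop(g,150,150,410,345,3,"wrist5")
E
```

```text
clock: 6.48
position: [0.5823, -0.1956, 0.031]
eef_rot: [0.996, 0.09, 0.0, 0.001]
force: [0.9, 0.5, 0.1]
width: 0.0301
cm [-0.04 -0.02  0.1 ] deg [ 0.07 -0.04  0.01] | now [ 0.5823 -0.1956  0.031 ] yaw 0.1802 w 0.0301 F [0.9  0.5  0.08] T [-0.035 -0.087 -0.022] t 6.475
```

View pics/wrist5.png

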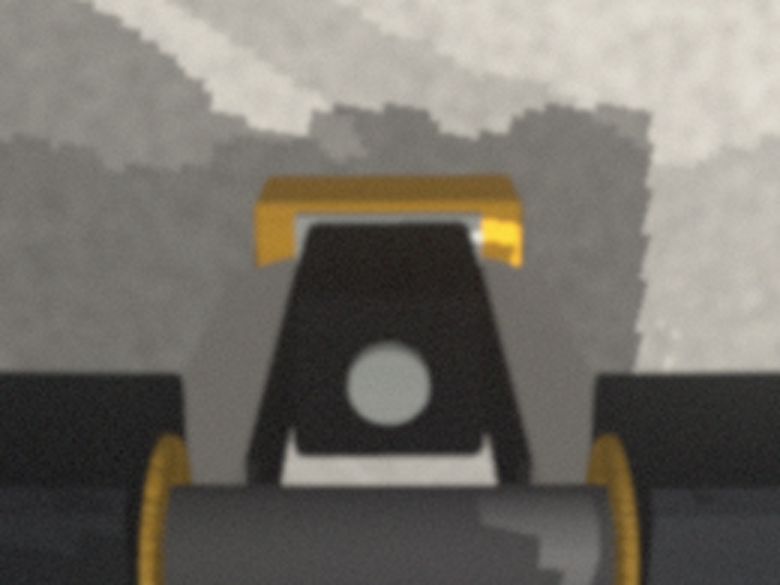

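```bash
python3 -m jog '[{"x":0,"y":0,"z":-2,"wx":0,"wy":0,"wz":0,"jaw":0},{"x":0,"y":0,"z":-4,"wx":0,"wy":0,"wz":0,"jaw":0},{"x":0,"y":0,"z":-4,"wx":0,"wy":0,"wz":0,"jaw":0},{"x":0.2,"y":-4,"z":0,"wx":0,"wy":0,"wz":0,"jaw":0},{"x":0.2,"y":-4.8,"z":0,"wx":0,"wy":0,"wz":0,"jaw":0},{"x":0.2,"y":-4.8,"z":0,"wx":0,"wy":0,"wz":0,"jaw":0},{"x":0.2,"y":-4.8,"z":0,"wx":0,"wy":0,"wz":0,"jaw":0},{"x":0.2,"y":-4,"z":0,"wx":0,"wy":0,"wz":0,"jaw":0},{"x":0,"y":0,"z":0,"wx":0,"wy":0,"wz":7.7,"jaw":0},{"x":0,"y":0,"z":0,"wx":0,"wy":0,"wz":0,"jaw":0}]'
python3 - <<'E'
from h import *
to(.5405,.0455,.13,.046)
g=get_image("wrist"); cv2.imwrite("pics/wrist6.png",g["pixels"])
E
```

```text
clock: 7.78
position: [0.5482, 0.0338, 0.1303]
eef_rot: [1.0, 0.021, -0.003, -0.001]
force: [-0.6, -0.1, -2.0]
width: 0.0296
cm [-0.72 -1.2   0.03] deg [-0.13  0.35 -0.25] | now [0.5482 0.0338 0.1303] yaw 0.0417 w 0.0296 F [-0.57 -0.09 -2.02] T [-0.024 -0.119  0.033] t 7.775
```

View pics/wrist6.png

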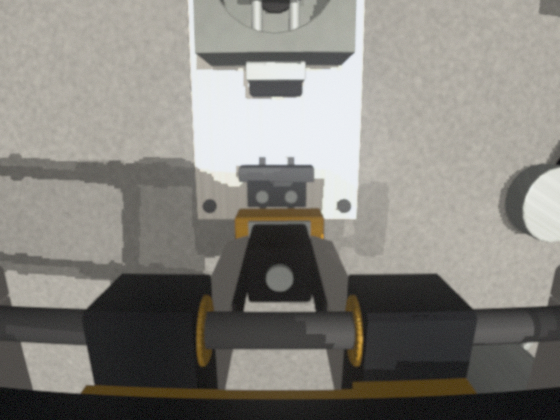

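Run:
```python
from h import *
g=get_image("wrist"); crop(g,180,0,380,130,4,"wj_a");crop(g,180,110,380,250,4,"wj_b")
```

```text
(no output)
```

View pics/wj_a.png

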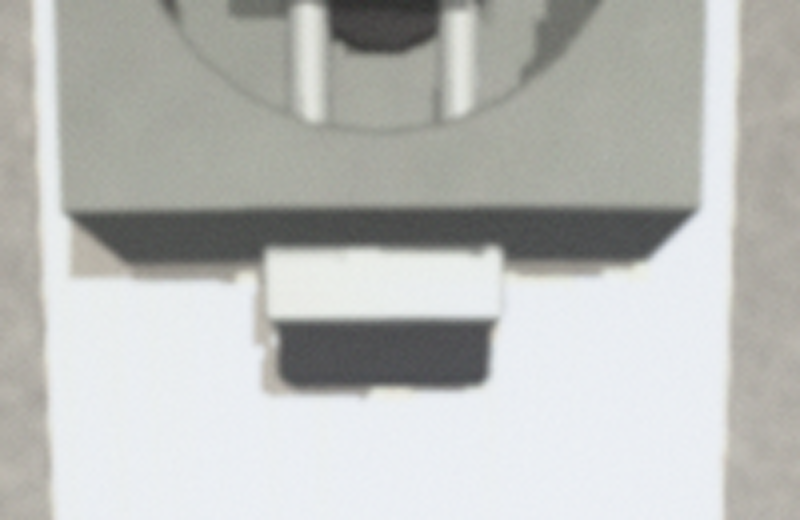

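View pics/wj_b.png

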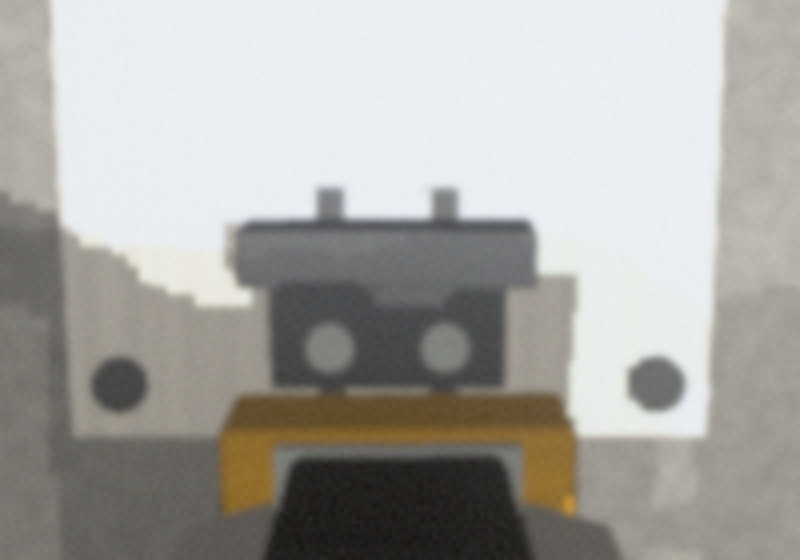

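```bash
cat >> h.py <<'E'
def jigf(P,o,a):
    c,s=np.cos(a),np.sin(a); d=np.asarray(P)[...,:2]-np.array(o); return np.stack([d[...,0]*c+d[...,1]*s,-d[...,0]*s+d[...,1]*c],-1)
E
python3 - <<'E'
from h import *
g=get_image("wrist"); print("cam",ray(g,(280,210))[0])
A=lambda u,v:(u/4+180-.4,v/4-.4); B=lambda u,v:(u/4+180-.4,v/4+110-.4)
pts={"houseL":(A(68,210),.068),"houseR":(A(700,207),.068),"houseBL":(A(130,262),.012),"houseBR":(A(645,262),.012),
"jawL":(A(266,250),.036),"jawR":(A(501,250),.036),"jawfL":(A(270,320),.036),"jawfR":(A(498,320),.036),"padfL":(A(280,386),.012),"padfR":(A(490,384),.012),"padf36":(A(385,386),.036),
"deckL1":(A(40,50),.012),"deckL2":(B(72,436),.012),"deckR1":(A(735,50),.012),"deckR2":(B(706,436),.012),
"fenceL":(B(237,222),.032),"fenceR":(B(533,222),.032),"fbL":(B(237,287),.032),"fbR":(B(533,287),.032)}
W={k:onz(g,*v) for k,v in pts.items()}
def ang(a,b): d=W[b]-W[a]; return np.arctan2(d[1],d[0])
print("yaws",ang("houseL","houseR"),ang("fenceL","fenceR"),ang("deckL2","deckR2"), ang("deckL2","deckL1")-np.pi/2, ang("deckR2","deckR1")-np.pi/2)
for k,v in W.items(): print(k,v.round(4),jigf(v,(.5405,.0940),.046).round(4))
E
```

```text
cam [0.54669187 0.10043072 0.30746439]
yaws 0.04392051702899964 0.0415598012596859 0.04262012338024733 0.035489675147209354 0.047909646263676775
houseL [0.4906 0.1433 0.068 ] [-0.0476  0.0515]
houseR [0.5918 0.1478 0.068 ] [0.0537 0.0513]
houseBL [0.49   0.1437 0.012 ] [-0.0482  0.052 ]
houseBR [0.5922 0.1478 0.012 ] [0.0541 0.0513]
jawL [0.5194 0.143  0.036 ] [-0.0188  0.05  ]
jawR [0.5621 0.1447 0.036 ] [0.0239 0.0497]
jawfL [0.5205 0.1307 0.036 ] [-0.0183  0.0376]
jawfR [0.5622 0.1324 0.036 ] [0.0235 0.0373]
padfL [0.5205 0.1206 0.012 ] [-0.0188  0.0275]
padfR [0.5627 0.1227 0.012 ] [0.0235 0.0277]
padf36 [0.542  0.1197 0.036 ] [0.0027 0.0256]
deckL1 [0.4717 0.1835 0.012 ] [-0.0646  0.0925]
deckL2 [0.4776 0.0166 0.012 ] [-0.0664 -0.0744]
deckR1 [0.6071 0.1887 0.012 ] [0.0709 0.0916]
deckR2 [0.6151 0.0225 0.012 ] [ 0.0712 -0.0749]
fenceL [0.5152 0.067  0.032 ] [-0.0266 -0.0258]
fenceR [0.5728 0.0694 0.032 ] [ 0.0311 -0.0261]
fbL [0.5154 0.0541 0.032 ] [-0.0269 -0.0387]
fbR [0.5736 0.0566 0.032 ] [ 0.0313 -0.0389]
```

Run:
```python
from h import *
to(.5427,.0945,.09,.044)
```

```text
cm [-0.31 -6.17  4.05] deg [-0.13  0.34 -0.21] | now [0.5485 0.0328 0.1304] yaw 0.0403 w 0.0297 F [-0.23 -0.72 -2.81] T [-0.035 -0.13  -0.017] t 7.925
```

```bash
python3 -m jog '[{"x":-0.2,"y":-3,"z":0,"wx":-0.1,"wy":0.3,"wz":-0.2,"jaw":0},{"x":-0.1,"y":-3.2,"z":0,"wx":0,"wy":0,"wz":0,"jaw":0},{"x":0,"y":0,"z":2.5,"wx":0,"wy":0,"wz":0,"jaw":0},{"x":0,"y":0,"z":1.2,"wx":0,"wy":0,"wz":0,"jaw":0},{"x":0,"y":0,"z":0,"wx":0,"wy":0,"wz":0,"jaw":0}]'
python3 - <<'E'
from h import *
to(.5427,.0945,.06,.044)
E
```

```text
clock: 8.55
position: [0.5446, 0.0927, 0.0926]
eef_rot: [1.0, 0.021, 0.0, 0.0]
force: [-0.8, 0.1, -1.8]
width: 0.0296
cm [-0.19 -0.19  3.26] deg [ 0.   -0.05 -0.06] | now [0.5446 0.0927 0.0926] yaw 0.0429 w 0.0296 F [-0.8   0.14 -1.82] T [-0.114 -0.098  0.019] t 8.55
```

```bash
python3 -m jog '[{"x":-0.2,"y":-0.2,"z":1.5,"wx":0,"wy":0,"wz":0,"jaw":0},{"x":0,"y":0,"z":1.2,"wx":0,"wy":0,"wz":0,"jaw":0},{"x":0,"y":0,"z":0,"wx":0,"wy":0,"wz":0,"jaw":0}]'
python3 - <<'E'
from h import *
to(.5427,.0945,.043,.044)
g=get_image("wrist"); cv2.imwrite("pics/wrist7.png",g["pixels"])
g=get_image("scene"); crop(g,260,170,370,245,7,"scene7")
E
```

```text
clock: 8.93
position: [0.5433, 0.0937, 0.0646]
eef_rot: [1.0, 0.021, 0.001, 0.0]
force: [0.1, -0.2, -1.7]
width: 0.0296
cm [-0.07 -0.08  2.16] deg [ 0.   -0.14 -0.14] | now [0.5433 0.0937 0.0646] yaw 0.0415 w 0.0296 F [ 0.13 -0.16 -1.75] T [-0.012 -0.037 -0.026] t 8.925
```

View pics/wrist7.png

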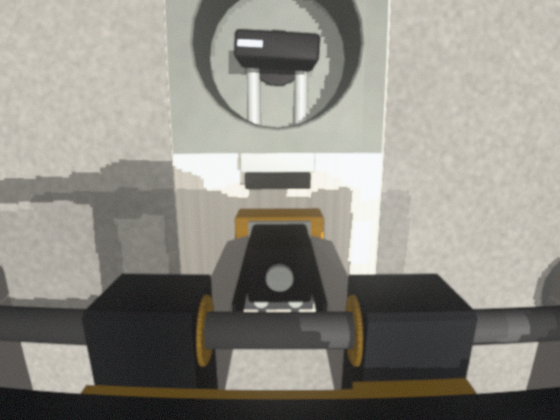

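View pics/scene7.png

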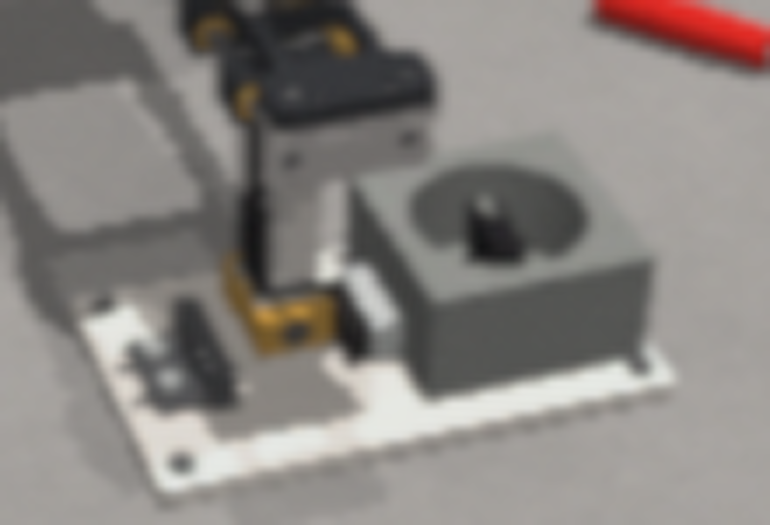

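Still held 20 mm up, the valve (brass 236–323, dot at 279,278) is lined up with the jaw (pad at 277,180). Lowering it.

```bash
python3 -m jog '[{"x":-0.05,"y":-0.05,"z":1.0,"wx":0,"wy":-0.1,"wz":-0.1,"jaw":0},{"x":0,"y":0,"z":0.5,"wx":0,"wy":0,"wz":0,"jaw":0},{"x":0,"y":0,"z":0,"wx":0,"wy":0,"wz":0,"jaw":0}]'
python3 - <<'E'
from h import *
to(.5427,.0945,.043,.044)
E
```

```text
clock: 9.4
position: [0.5443, 0.0944, 0.0502]
eef_rot: [1.0, 0.022, 0.002, -0.0]
force: [-0.5, 0.1, -1.8]
width: 0.0297
cm [-0.16 -0.01  0.72] deg [ 0.   -0.23 -0.02] | now [0.5443 0.0944 0.0502] yaw 0.0436 w 0.0297 F [-0.53  0.14 -1.85] T [-0.061 -0.114  0.023] t 9.4
```

```bash
python3 -m jog '[{"x":-0.15,"y":0,"z":0.4,"wx":0,"wy":-0.2,"wz":0,"jaw":0},{"x":0,"y":0,"z":0.2,"wx":0,"wy":0,"wz":0,"jaw":0},{"x":0,"y":0,"z":0,"wx":0,"wy":0,"wz":0,"jaw":0}]'
python3 - <<'E'
from h import *
to(.5427,.0945,.043,.044)
E
```

```text
clock: 9.78
position: [0.5429, 0.0944, 0.044]
eef_rot: [1.0, 0.022, 0.0, 0.0]
force: [-0.0, 0.2, -1.8]
width: 0.0299
cm [-0.02 -0.01  0.1 ] deg [ 0.   -0.03 -0.02] | now [0.5429 0.0944 0.044 ] yaw 0.0437 w 0.0299 F [-0.05  0.24 -1.78] T [-0.042 -0.01   0.01 ] t 9.775
```

```bash
python3 -m jog '[{"x":0,"y":0,"z":0.1,"wx":0,"wy":0,"wz":0,"jaw":0},{"x":0,"y":0,"z":0,"wx":0,"wy":0,"wz":0,"jaw":0}]'
python3 - <<'E'
from h import *
to(.5427,.0945,.043,.044)
E
```

```text
clock: 10.02
position: [0.5431, 0.0944, 0.0432]
eef_rot: [1.0, 0.022, 0.001, 0.0]
force: [0.2, 0.5, -1.9]
width: 0.0296
cm [-0.04 -0.01  0.02] deg [ 0.   -0.07 -0.02] | now [0.5431 0.0944 0.0432] yaw 0.0437 w 0.0296 F [ 0.23  0.55 -1.9 ] T [ 0.003 -0.035 -0.034] t 10.025
```

```bash
python3 -m jog '[{"x":0,"y":0,"z":0.15,"wx":0,"wy":0,"wz":0,"jaw":0},{"x":0,"y":0,"z":0,"wx":0,"wy":0,"wz":0,"jaw":0}]'
python3 - <<'E'
from h import *
to(.5427,.0945,.043,.044)
E
```

```text
clock: 10.28
position: [0.5435, 0.0944, 0.0434]
eef_rot: [1.0, 0.022, 0.001, 0.0]
force: [-0.2, 0.6, -1.7]
width: 0.0298
cm [-0.08 -0.01  0.04] deg [ 0.   -0.14 -0.02] | now [0.5435 0.0944 0.0434] yaw 0.0437 w 0.0298 F [-0.17  0.58 -1.73] T [-0.053 -0.099  0.011] t 10.275
```

```bash
python3 -m jog '[{"x":-0.05,"y":0,"z":0.3,"wx":0,"wy":-0.1,"wz":0,"jaw":0}]'
python3 - <<'E'
from h import *
to(.5427,.0945,.043,.044)
E
```

```text
clock: 10.4
position: [0.5438, 0.0945, 0.0429]
eef_rot: [1.0, 0.022, 0.001, 0.0]
force: [-5.7, -0.9, 29.6]
width: 0.0294
cm [-0.11 -0.01 -0.01] deg [ 0.01 -0.14  0.  ] | now [0.5438 0.0945 0.0429] yaw 0.044 w 0.0294 F [-5.71 -0.95 29.64] T [-0.091  1.371  0.069] t 10.4
```

It's on the deck (30 N push). Easing off and opening.

```bash
python3 -m jog '[{"x":0,"y":0,"z":-0.05,"wx":0,"wy":0,"wz":0,"jaw":0},{"x":0,"y":0,"z":0,"wx":0,"wy":0,"wz":0,"jaw":0}]'
python3 -m jog '[{"x":0,"y":0,"z":0,"wx":0,"wy":0,"wz":0,"jaw":0.7},{"x":0,"y":0,"z":0,"wx":0,"wy":0,"wz":0,"jaw":0.7},{"x":0,"y":0,"z":0,"wx":0,"wy":0,"wz":0,"jaw":0.7},{"x":0,"y":0,"z":0,"wx":0,"wy":0,"wz":0,"jaw":0.7}]'
python3 - <<'E'
from h import *
to(.5427,.0945,.043,.044)
g=get_image("wrist"); cv2.imwrite("pics/wrist8.png",g["pixels"])
g=get_image("scene"); crop(g,260,170,370,245,7,"scene8")
E
```

```text
clock: 10.65
position: [0.5442, 0.0945, 0.0439]
eef_rot: [1.0, 0.022, 0.002, 0.0]
force: [-0.4, -0.1, -2.1]
width: 0.0295
clock: 11.15
position: [0.5442, 0.0945, 0.0432]
eef_rot: [1.0, 0.022, 0.002, 0.0]
force: [-0.1, 0.3, -0.6]
width: 0.0647
cm [-0.15 -0.01  0.02] deg [ 0.01 -0.19 -0.  ] | now [0.5442 0.0945 0.0432] yaw 0.0439 w 0.0647 F [-0.07  0.31 -0.63] T [-0.053 -0.054 -0.009] t 11.15
```

View pics/wrist8.png

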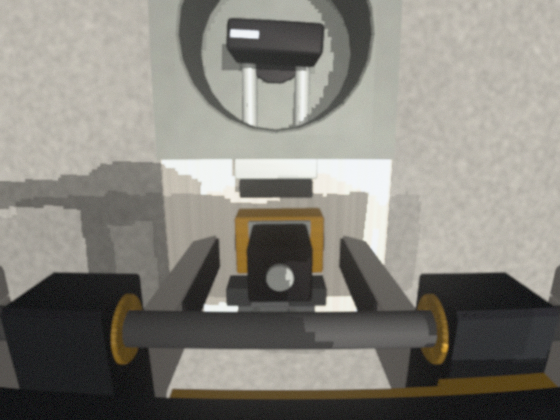

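View pics/scene8.png

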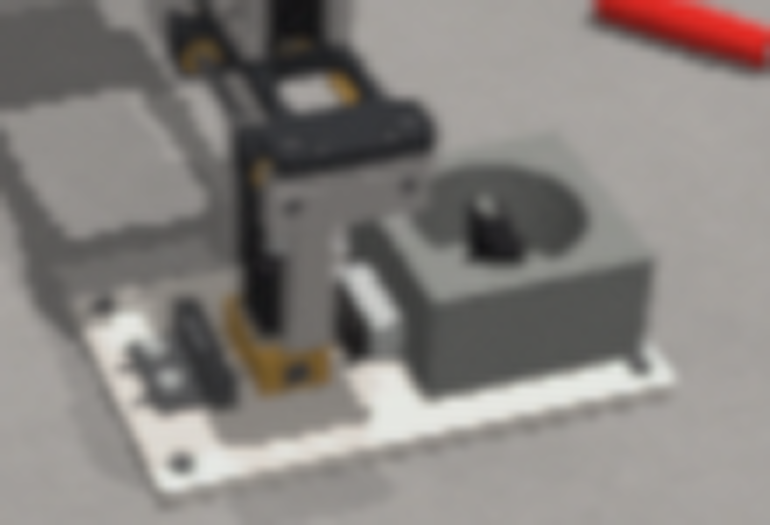

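Released: the valve (brass 236–323) stands between the pad (275,187) and the fence (277,290). Lifting straight off.

```bash
python3 -m jog '[{"x":0,"y":0,"z":-1.5,"wx":0,"wy":0,"wz":0,"jaw":0.7},{"x":0,"y":0,"z":-4,"wx":0,"wy":0,"wz":0,"jaw":0.7},{"x":0,"y":0,"z":-4,"wx":0,"wy":0,"wz":0,"jaw":0.7},{"x":0,"y":0,"z":-4,"wx":0,"wy":0,"wz":0,"jaw":0.7},{"x":0,"y":0,"z":0,"wx":0,"wy":0,"wz":0,"jaw":0.7}]'
python3 - <<'E'
from h import *
to(.5427,.0945,.17,.044)
g=get_image("wrist"); cv2.imwrite("pics/wrist9.png",g["pixels"]); crop(g,180,60,380,210,4,"w9b")
g=get_image("top"); crop(g,190,185,310,265,6,"top9")
E
```

```text
clock: 11.88
position: [0.5444, 0.0945, 0.1864]
eef_rot: [1.0, 0.022, 0.003, -0.0]
force: [0.3, 0.2, -0.5]
width: 0.0658
cm [-0.18 -0.01  1.63] deg [ 0.   -0.37 -0.  ] | now [0.5444 0.0945 0.1864] yaw 0.0439 w 0.0658 F [ 0.33  0.19 -0.47] T [-0.051 -0.057  0.004] t 11.875
```

View pics/wrist9.png

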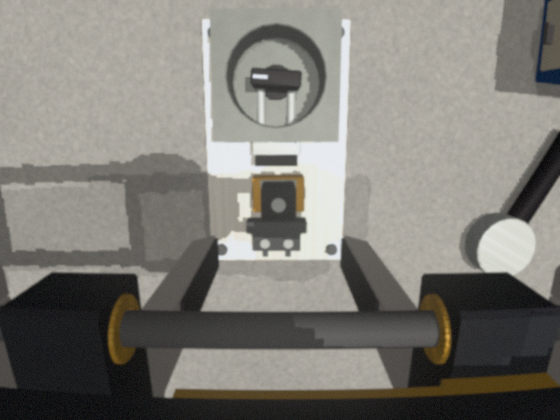

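View pics/top9.png

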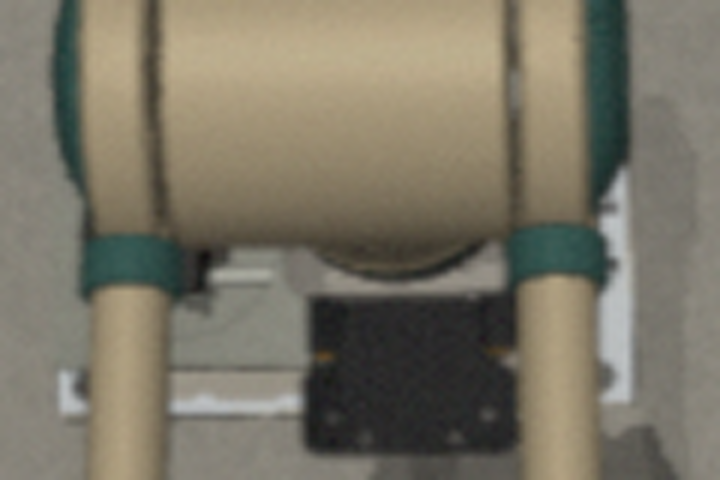

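Run:
```python
from h import *
g=get_image("wrist"); crop(g,195,5,355,140,5,"w10a"); crop(g,235,140,325,260,5,"w10b")
```

```text
(no output)
```

View pics/w10a.png

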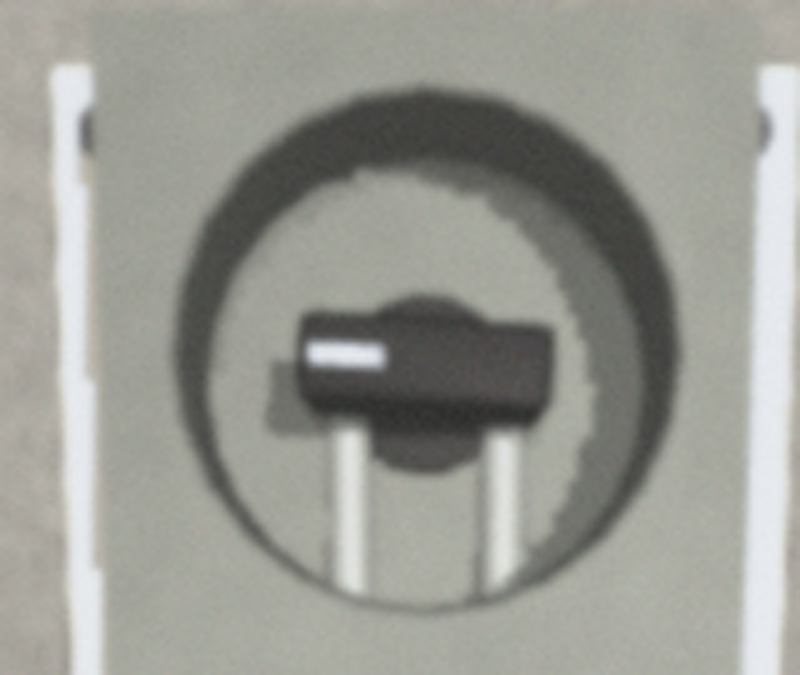

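View pics/w10b.png

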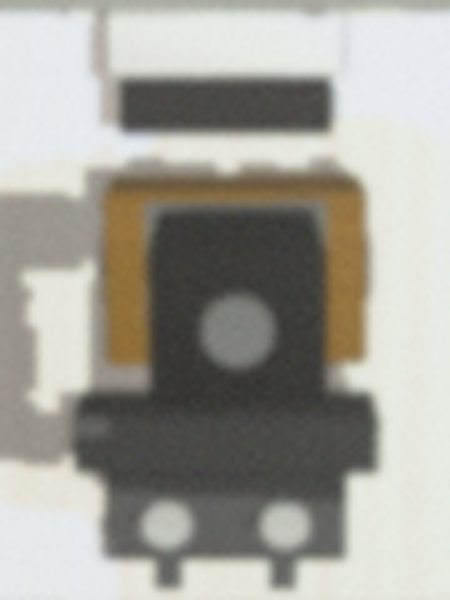

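Run:
```python
from h import *
g=get_image("wrist"); A=lambda u,v:(u/5+195-.4,v/5+5-.4); B=lambda u,v:(u/5+235-.4,v/5+140-.4)
L,Rr,T,Bo=[onz(g,A(*p),.068) for p in [(175,350),(682,350),(428,88),(424,612)]]
print("rim",(L+Rr)/2,(T+Bo)/2,np.linalg.norm(L-Rr),np.linalg.norm(T-Bo))
tl,tr,br,bl=[onz(g,A(*p),.062) for p in [(300,312),(553,325),(547,405),(300,393)]]
print("bar",(tl+tr+br+bl)/4,np.linalg.norm(tr-tl),np.linalg.norm(tl-bl),"yaw",np.arctan2(*(tr-tl)[[1,0]]))
fl=[onz(g,A(*p),.027) for p in [(425,295),(425,473)]];print("flange",(fl[0]+fl[1])/2,np.linalg.norm(fl[0]-fl[1]))
print("dot",onz(g,B(238,330),.076)); 
b=[onz(g,B(*p),.034) for p in [(107,182),(362,182),(107,362),(365,360)]]; print("brass",np.round(b,4),"yaw",np.arctan2(*(b[1]-b[0])[[1,0]]),np.arctan2(*(b[3]-b[2])[[1,0]]),np.mean(b,0))
for n,p,z in [("padL",(122,130),.012),("padL36",(122,130),.036),("padR",(330,130),.012),("fence",(75,400),.032),("fence",(376,400),.032)]: print(n,onz(g,B(*p),z),jigf(onz(g,B(*p),z),(.5432,.0933),.044))
to(.5427,.0945,.17,.044)
```

```text
rim [0.53749694 0.19863587 0.068     ] [0.53714827 0.1976938  0.068     ] 0.07944271558549873 0.07938948461361249
bar [0.53699297 0.19786013 0.062     ] 0.040344901777221734 0.01250481991279728 yaw -0.005762936444360191
flange [0.53696187 0.19759864 0.027     ] 0.030854771141581788
dot [0.54367153 0.09520529 0.076     ]
brass [[0.5189 0.1123 0.034 ]
 [0.566  0.1144 0.034 ]
 [0.5199 0.078  0.034 ]
 [0.5687 0.0805 0.034 ]] yaw 0.044370409202082225 0.052490454504549845 [0.54336591 0.09627861 0.034     ]
padL [0.52019966 0.11931001 0.012     ] [-0.02183401  0.02699653]
padL36 [0.52149245 0.12226669 0.036     ] [-0.02041242  0.02989347]
padR [0.56092512 0.12111283 0.012     ] [0.01893133 0.02700626]
fence [0.51387599 0.06965618 0.032     ] [-0.03033562 -0.0223311 ]
fence [0.57144364 0.07222243 0.032     ] [ 0.02728919 -0.02229949]
cm [ 0.19 -0.01  1.07] deg [ 0.01  0.26 -0.  ] | now [0.5409 0.0943 0.1807] yaw 0.0439 w 0.0656 F [-0.13 -0.06  0.63] T [-0.091 -0.058  0.005] t 12.075
```

```bash
python3 -m jog '[{"x":0,"y":0,"z":0,"wx":0,"wy":0,"wz":-9.7,"jaw":0.36},{"x":0,"y":0,"z":0,"wx":0,"wy":0,"wz":-9.7,"jaw":0.36},{"x":0,"y":0,"z":0,"wx":0,"wy":0,"wz":-9.7,"jaw":0.36},{"x":0,"y":0,"z":0,"wx":0,"wy":0,"wz":-9.7,"jaw":0.36},{"x":0,"y":0,"z":0,"wx":0,"wy":0,"wz":-9.7,"jaw":0.36},{"x":0,"y":0,"z":0,"wx":0,"wy":0,"wz":-9.7,"jaw":0.36},{"x":0,"y":0,"z":0,"wx":0,"wy":0,"wz":-9.7,"jaw":0.36},{"x":0,"y":0,"z":0,"wx":0,"wy":0,"wz":-9.7,"jaw":0.36},{"x":0,"y":0,"z":0,"wx":0,"wy":0,"wz":-9.7,"jaw":0.36},{"x":0,"y":0,"z":0,"wx":0,"wy":0,"wz":0,"jaw":0.36}]'
python3 - <<'E'
from h import *
to(.537,.1978,.16,1.565)
E
```

```text
clock: 13.32
position: [0.5297, 0.0936, 0.1634]
eef_rot: [0.691, 0.723, -0.015, -0.014]
force: [0.2, 0.5, 0.0]
width: 0.0338
cm [10.37  1.21  0.29] deg [-2.34  0.07  2.94] | now [0.5297 0.0936 0.1634] yaw 1.6162 w 0.0338 F [0.2  0.54 0.01] T [ 0.081 -0.207 -0.063] t 13.325
```

```bash
python3 -m jog '[{"x":3.3,"y":0.4,"z":0,"wx":-2.3,"wy":0,"wz":2.9,"jaw":0.36},{"x":3.5,"y":0.3,"z":0,"wx":0,"wy":0,"wz":0,"jaw":0.36},{"x":3.3,"y":0.2,"z":0,"wx":0,"wy":0,"wz":0,"jaw":0.36},{"x":0,"y":0,"z":0,"wx":0,"wy":0,"wz":0,"jaw":0.36}]'
python3 - <<'E'
from h import *
to(.537,.1978,.16,1.565)
E
```

```text
clock: 13.82
position: [0.5363, 0.1961, 0.1589]
eef_rot: [0.715, 0.7, -0.004, -0.001]
force: [0.1, -0.2, -0.7]
width: 0.0339
cm [ 0.17  0.07 -0.11] deg [-0.41  0.17 -0.88] | now [0.5363 0.1961 0.1589] yaw 1.5496 w 0.0339 F [ 0.09 -0.19 -0.65] T [ 0.003 -0.1    0.031] t 13.825
```

```bash
python3 -m jog '[{"x":0.17,"y":0.07,"z":0,"wx":-0.4,"wy":0.2,"wz":-0.9,"jaw":0.36},{"x":0,"y":0,"z":3,"wx":0,"wy":0,"wz":0,"jaw":0.36},{"x":0,"y":0,"z":2.5,"wx":0,"wy":0,"wz":0,"jaw":0.36},{"x":0,"y":0,"z":0,"wx":0,"wy":0,"wz":0,"jaw":0.36}]'
python3 - <<'E'
from h import *
to(.537,.1978,.08,1.565)
g=get_image("wrist"); cv2.imwrite("pics/wrist11.png",g["pixels"])
E
```

```text
clock: 14.32
position: [0.5364, 0.1941, 0.102]
eef_rot: [0.711, 0.704, -0.001, 0.0]
force: [0.3, -1.0, -0.8]
width: 0.0339
cm [0.38 0.06 2.19] deg [-0.05  0.09 -0.24] | now [0.5364 0.1941 0.102 ] yaw 1.5608 w 0.0339 F [ 0.29 -1.02 -0.79] T [ 0.078 -0.131  0.032] t 14.325
```

View pics/wrist11.png

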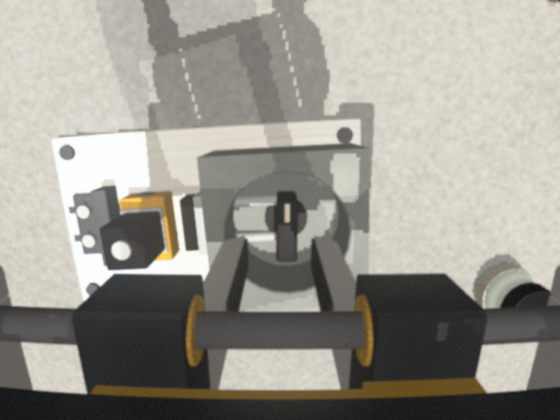

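The bar is between the fingers at (286,225), about 4 mm off-centre in tool x as the numbers say, and the valve stands untouched at (130,245). I'll correct before entering the well.

```bash
python3 -m jog '[{"x":0.38,"y":0.06,"z":0,"wx":0,"wy":0.1,"wz":-0.2,"jaw":0.36},{"x":0,"y":0,"z":1.5,"wx":0,"wy":0,"wz":0,"jaw":0.36},{"x":0,"y":0,"z":0,"wx":0,"wy":0,"wz":0,"jaw":0.36}]'
python3 - <<'E'
from h import *
to(.537,.1978,.06,1.565)
E
```

```text
clock: 14.75
position: [0.5398, 0.1979, 0.0897]
eef_rot: [0.71, 0.704, 0.003, 0.001]
force: [-0.3, -0.5, -0.4]
width: 0.0339
cm [-0.02 -0.3   2.97] deg [ 0.34 -0.1  -0.1 ] | now [0.5398 0.1979 0.0897] yaw 1.5632 w 0.0339 F [-0.28 -0.47 -0.36] T [ 0.03  -0.04  -0.031] t 14.75
```

```bash
python3 -m jog '[{"x":0,"y":-0.3,"z":0.5,"wx":0.3,"wy":-0.1,"wz":-0.1,"jaw":0.36},{"x":0,"y":0,"z":0.3,"wx":0,"wy":0,"wz":0,"jaw":0.36},{"x":0,"y":0,"z":0,"wx":0,"wy":0,"wz":0,"jaw":0.36}]'
python3 - <<'E'
from h import *
to(.537,.1978,.06,1.565)
E
```

```text
clock: 15.12
position: [0.5368, 0.1982, 0.0814]
eef_rot: [0.709, 0.705, 0.0, 0.0]
force: [-0.4, 0.2, -0.2]
width: 0.0338
cm [-0.04  0.02  2.14] deg [ 0.05 -0.    0.02] | now [0.5368 0.1982 0.0814] yaw 1.5654 w 0.0338 F [-0.45  0.2  -0.23] T [ 0.096 -0.155  0.053] t 15.125
```

```bash
python3 -m jog '[{"x":0,"y":0,"z":1,"wx":0,"wy":0,"wz":0,"jaw":0.36},{"x":0,"y":0,"z":0.5,"wx":0,"wy":0,"wz":0,"jaw":0.36},{"x":0,"y":0,"z":0,"wx":0,"wy":0,"wz":0,"jaw":0.36}]'
python3 - <<'E'
from h import *
to(.537,.1978,.034,1.565)
E
```

```text
clock: 15.5
position: [0.5368, 0.1982, 0.0653]
eef_rot: [0.709, 0.705, 0.0, 0.0]
force: [0.0, 0.2, 0.0]
width: 0.0335
cm [-0.04  0.02  3.13] deg [0.04 0.   0.03] | now [0.5368 0.1982 0.0653] yaw 1.5655 w 0.0335 F [0.04 0.19 0.04] T [ 0.06  -0.095 -0.07 ] t 15.5
```

Below the rim, no contact. Continuing.

```bash
python3 -m jog '[{"x":0,"y":0,"z":1,"wx":0,"wy":0,"wz":0,"jaw":0.36},{"x":0,"y":0,"z":1,"wx":0,"wy":0,"wz":0,"jaw":0.36},{"x":0,"y":0,"z":0,"wx":0,"wy":0,"wz":0,"jaw":0.36}]'
python3 - <<'E'
from h import *
to(.537,.1978,.034,1.565)
g=get_image("wrist"); crop(g,130,150,430,350,2.6,"wrist12")
E
```

```text
clock: 15.88
position: [0.5367, 0.1981, 0.0437]
eef_rot: [0.709, 0.705, 0.0, 0.0]
force: [-0.3, 0.6, 0.2]
width: 0.034
cm [-0.03  0.03  0.97] deg [0.01 0.01 0.02] | now [0.5367 0.1981 0.0437] yaw 1.5654 w 0.034 F [-0.34  0.57  0.17] T [ 0.027 -0.129 -0.032] t 15.875
```

View pics/wrist12.png

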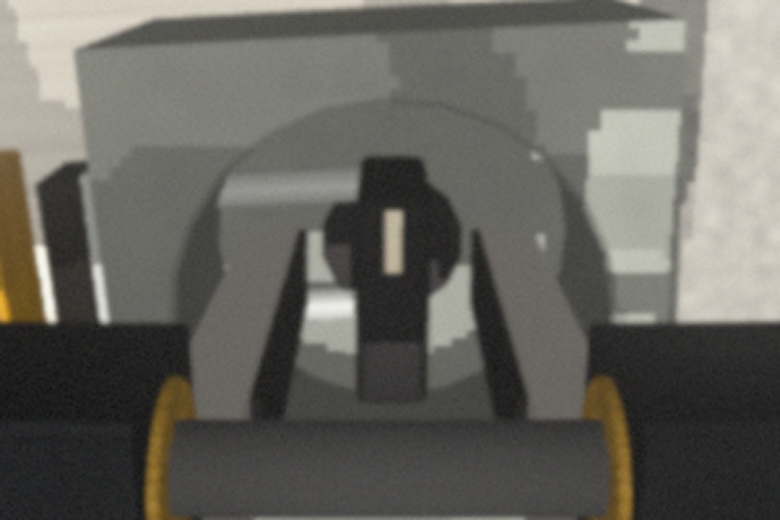

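Run:
```python
from h import *
w=get_image("wrist"); R=np.array(w["R"]);print("cam",-R.T@w["t"])
t=get_image("top")
a=[(240/6+190-.4,v/6+185-.4) for v in (208,275)]
b=[(333/2.6+130-.3,v/2.6+150-.3) for v in (187,303)]
for z in (.02,.025,.03,.035,.04,.045):
    A=[onz(t,p,z) for p in a];B=[onz(w,p,z) for p in b]
    print(z,[x[:2].round(4) for x in A],[x[:2].round(4) for x in B], "sep",A[0][0]-A[1][0],B[0][0]-B[1][0])
```

```text
cam [0.46875659 0.19810771 0.2210399 ]
0.02 [array([0.5512, 0.18  ]), array([0.5235, 0.1792])] [array([0.5264, 0.1851]), array([0.5547, 0.1845])] sep 0.027663389549319684 -0.02834472298440327
0.025 [array([0.5508, 0.1795]), array([0.5232, 0.1786])] [array([0.5249, 0.1855]), array([0.5526, 0.1849])] sep 0.027553940973463975 -0.027639770315806333
0.03 [array([0.5504, 0.1789]), array([0.523 , 0.1781])] [array([0.5235, 0.1858]), array([0.5504, 0.1852])] sep 0.027444492397608267 -0.02693481764720962
0.035 [array([0.55  , 0.1783]), array([0.5227, 0.1775])] [array([0.5221, 0.1861]), array([0.5483, 0.1856])] sep 0.027335043821752447 -0.026229864978612683
0.04 [array([0.5497, 0.1778]), array([0.5224, 0.1769])] [array([0.5206, 0.1864]), array([0.5462, 0.1859])] sep 0.02722559524589674 -0.025524912310015857
0.045 [array([0.5493, 0.1772]), array([0.5222, 0.1764])] [array([0.5192, 0.1867]), array([0.544 , 0.1862])] sep 0.02711614667004092 -0.02481995964141892
```

```bash
python3 -m jog '[{"x":0,"y":0,"z":0.6,"wx":0,"wy":0,"wz":0,"jaw":0.36},{"x":0,"y":0,"z":0,"wx":0,"wy":0,"wz":0,"jaw":0.36}]'
python3 - <<'E'
from h import *
to(.537,.1978,.036,1.565)
E
python3 -m jog '[{"x":0,"y":0,"z":0,"wx":0,"wy":0,"wz":0,"jaw":0},{"x":0,"y":0,"z":0,"wx":0,"wy":0,"wz":0,"jaw":0},{"x":0,"y":0,"z":0,"wx":0,"wy":0,"wz":0,"jaw":0},{"x":0,"y":0,"z":0,"wx":0,"wy":0,"wz":0,"jaw":0}]'
python3 - <<'E'
from h import *
to(.537,.1978,.036,1.565)
E
```

```text
clock: 16.27
position: [0.538, 0.1984, 0.0389]
eef_rot: [0.709, 0.705, 0.001, 0.001]
force: [-0.7, -0.5, -0.3]
width: 0.0338
cm [-0.06 -0.1   0.29] deg [ 0.2  -0.04  0.02] | now [0.538  0.1984 0.0389] yaw 1.5654 w 0.0338 F [-0.75 -0.52 -0.28] T [-0.004 -0.168  0.037] t 16.275
clock: 16.77
position: [0.5382, 0.1988, 0.0392]
eef_rot: [0.709, 0.705, 0.002, 0.001]
force: [-0.2, -0.0, -1.2]
width: 0.0142
cm [-0.1  -0.12  0.32] deg [ 0.24 -0.08 -0.03] | now [0.5382 0.1988 0.0392] yaw 1.5644 w 0.0142 F [-0.16 -0.01 -1.18] T [-0.022 -0.227 -0.14 ] t 16.775
```

```bash
python3 -m jog '[{"x":0,"y":0,"z":0,"wx":0,"wy":0,"wz":0,"jaw":0.3},{"x":0,"y":0,"z":0,"wx":0,"wy":0,"wz":0,"jaw":0.3},{"x":0,"y":-0.12,"z":0.35,"wx":0.2,"wy":0,"wz":0,"jaw":0.3},{"x":0,"y":0,"z":0,"wx":0,"wy":0,"wz":0,"jaw":0},{"x":0,"y":0,"z":0,"wx":0,"wy":0,"wz":0,"jaw":0},{"x":0,"y":0,"z":0,"wx":0,"wy":0,"wz":0,"jaw":0},{"x":0,"y":0,"z":0,"wx":0,"wy":0,"wz":0,"jaw":0}]'
python3 - <<'E'
from h import *
to(.537,.1978,.036,1.565)
E
```

```text
clock: 17.65
position: [0.5371, 0.1988, 0.0356]
eef_rot: [0.71, 0.705, 0.001, -0.0]
force: [-0.7, -0.2, 0.1]
width: 0.0137
cm [-0.1  -0.01 -0.04] deg [ 0.03 -0.09 -0.06] | now [0.5371 0.1988 0.0356] yaw 1.564 w 0.0137 F [-0.66 -0.19  0.08] T [ 0.071 -0.151 -0.221] t 17.65
```

```bash
python3 -m jog '[{"x":0,"y":0,"z":0,"wx":0,"wy":0,"wz":5,"jaw":0},{"x":0,"y":0,"z":0,"wx":0,"wy":0,"wz":5,"jaw":0}]'
python3 - <<'E'
from h import *
to(.5371,.1986,.036,1.565)
E
```

```text
clock: 17.9
position: [0.5371, 0.1989, 0.0356]
eef_rot: [0.769, 0.639, 0.001, -0.0]
force: [-0.4, 1.2, 0.4]
width: 0.0137
cm [-0.03  0.01 -0.04] deg [  0.04  -0.07 -10.18] | now [0.5371 0.1989 0.0356] yaw 1.3874 w 0.0137 F [-0.35  1.15  0.43] T [ 0.056 -0.133  0.335] t 17.9
```

```bash
python3 -m jog '[{"x":0,"y":0,"z":0,"wx":0,"wy":0,"wz":5,"jaw":0},{"x":0,"y":0,"z":0,"wx":0,"wy":0,"wz":5,"jaw":0},{"x":0,"y":0,"z":0,"wx":0,"wy":0,"wz":5,"jaw":0},{"x":0,"y":0,"z":0,"wx":0,"wy":0,"wz":5,"jaw":0}]'
python3 - <<'E'
from h import *
to(.5371,.1986,.036,1.565)
g=get_image("wrist"); cv2.imwrite("pics/wrist13.png",g["pixels"])
E
```

```text
clock: 18.4
position: [0.5371, 0.1991, 0.0356]
eef_rot: [0.869, 0.494, 0.001, 0.0]
force: [0.3, 0.3, -0.5]
width: 0.0137
cm [-0.05  0.02 -0.04] deg [ 8.000e-02 -3.000e-02 -3.044e+01] | now [0.5371 0.1991 0.0356] yaw 1.0337 w 0.0137 F [ 0.33  0.28 -0.51] T [ 0.154 -0.086  0.38 ] t 18.4
```

View pics/wrist13.png

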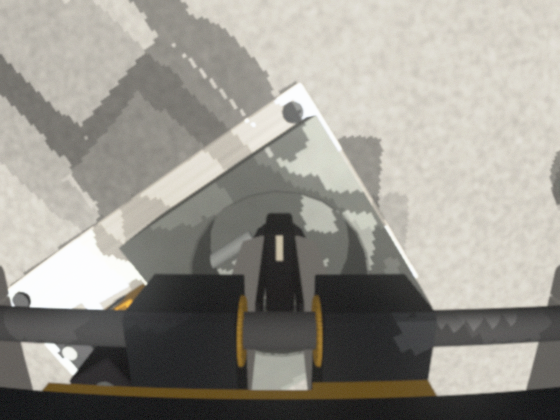

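The marker on the bar (279,247) follows the fingers, so the grip isn't slipping. Continuing, and checking the jaw in the scene view.

```bash
python3 -m jog '[{"x":0,"y":0,"z":0,"wx":0,"wy":0,"wz":5,"jaw":0},{"x":0,"y":0,"z":0,"wx":0,"wy":0,"wz":5,"jaw":0}]'
python3 - <<'E'
from h import *
to(.5371,.1986,.036,1.565)
g=get_image("scene"); crop(g,260,170,370,245,7,"scene14")
print(read_state()["ft_torque"])
E
```

```text
clock: 18.7
position: [0.5372, 0.1992, 0.0356]
eef_rot: [0.91, 0.416, 0.001, 0.0]
force: [0.4, 1.3, -0.4]
width: 0.0136
cm [-0.05  0.03 -0.04] deg [ 1.000e-01 -2.000e-02 -4.056e+01] | now [0.5372 0.1992 0.0356] yaw 0.8572 w 0.0136 F [ 0.45  1.28 -0.44] T [ 0.189 -0.073  0.321] t 18.7
[ 0.05527867 -0.13121018  0.22286647]
```

View pics/scene14.png

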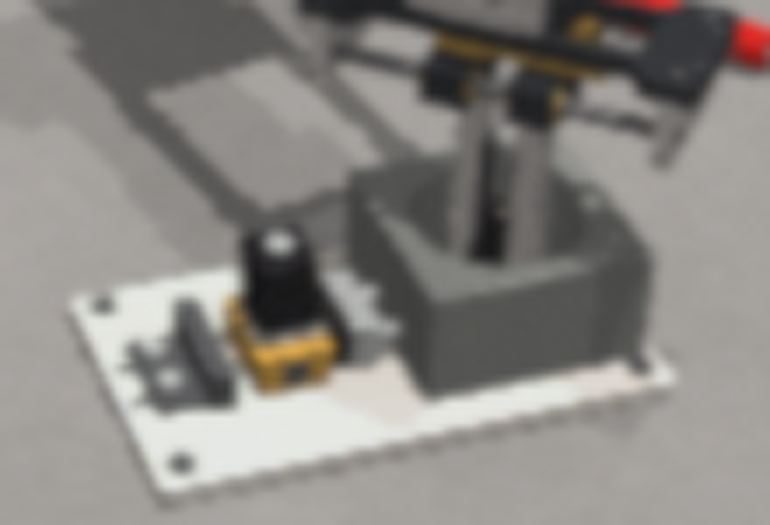

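```bash
python3 -m jog '[{"x":0,"y":0,"z":0,"wx":0,"wy":0,"wz":5,"jaw":0},{"x":0,"y":0,"z":0,"wx":0,"wy":0,"wz":5,"jaw":0},{"x":0,"y":0,"z":0,"wx":0,"wy":0,"wz":5,"jaw":0}]'
python3 - <<'E'
from h import *
to(.5371,.1986,.036,1.565)
g=get_image("scene"); crop(g,270,195,350,245,9,"scene15")
g=get_image("top"); crop(g,190,185,310,265,6,"top15")
print(read_state()["ft_torque"])
E
```

```text
clock: 19.12
position: [0.5373, 0.1993, 0.0356]
eef_rot: [0.956, 0.293, 0.001, 0.001]
force: [1.1, 1.0, -0.5]
width: 0.0139
cm [-0.06  0.05 -0.04] deg [ 1.400e-01 -3.000e-02 -5.555e+01] | now [0.5373 0.1993 0.0356] yaw 0.5955 w 0.0139 F [ 1.1   1.02 -0.54] T [ 0.094 -0.106  0.363] t 19.125
[ 0.03242107 -0.09142543  0.04303652]
```

View pics/scene15.png

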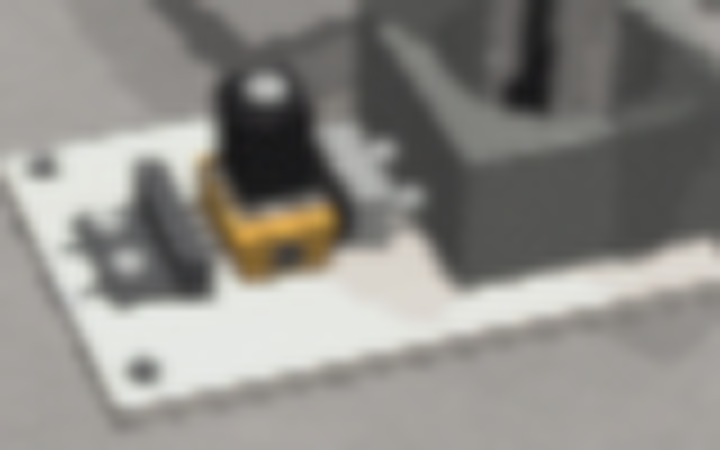

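View pics/top15.png

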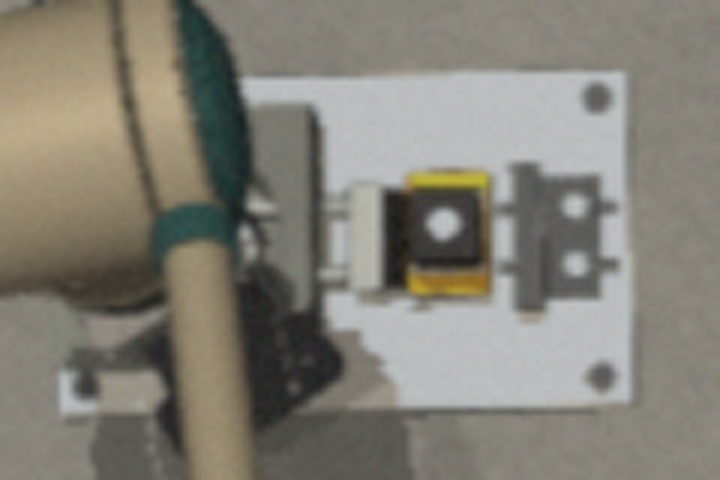

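The pad now touches the valve. In the top crop the brass edge is at 491 and the fence face at 512, a gap of about 9 mm or 40° of knob turn. I'll advance 25° and check again.

```bash
python3 -m jog '[{"x":0,"y":0,"z":0,"wx":0,"wy":0,"wz":5,"jaw":0},{"x":0,"y":0,"z":0,"wx":0,"wy":0,"wz":5,"jaw":0},{"x":0,"y":0,"z":0,"wx":0,"wy":0,"wz":5,"jaw":0},{"x":0,"y":0,"z":0,"wx":0,"wy":0,"wz":5,"jaw":0},{"x":0,"y":0,"z":0,"wx":0,"wy":0,"wz":5,"jaw":0}]'
python3 - <<'E'
from h import *
to(.5371,.1986,.036,1.565)
g=get_image("top"); crop(g,230,195,310,255,9,"top16")
print(read_state()["ft_torque"])
E
```

```text
clock: 19.85
position: [0.5376, 0.1994, 0.0355]
eef_rot: [0.997, 0.083, 0.001, 0.001]
force: [0.5, 1.0, -0.6]
width: 0.0137
cm [-0.06  0.07 -0.05] deg [ 1.700e-01 -6.000e-02 -8.011e+01] | now [0.5376 0.1994 0.0355] yaw 0.1669 w 0.0137 F [ 0.53  1.05 -0.6 ] T [ 0.103 -0.069  0.306] t 19.85
[ 0.02586972 -0.04803536  0.30291879]
```

View pics/top16.png

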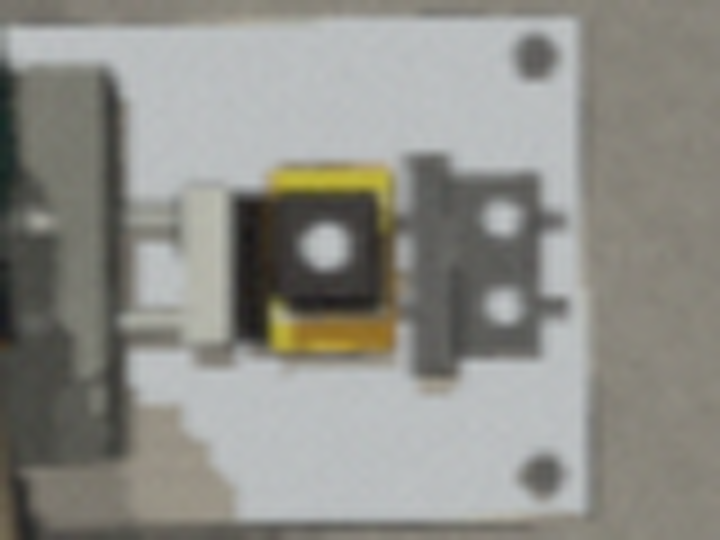

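```bash
python3 -m jog '[{"x":0,"y":0,"z":0,"wx":0,"wy":0,"wz":5,"jaw":0},{"x":0,"y":0,"z":0,"wx":0,"wy":0,"wz":5,"jaw":0}]'
python3 - <<'E'
from h import *
to(.5371,.1986,.036,1.565)
g=get_image("top"); crop(g,230,195,310,255,9,"top17"); np.save("t17.npy",g["pixels"])
print(read_state()["ft_torque"])
E
```

```text
clock: 20.15
position: [0.5377, 0.1994, 0.0356]
eef_rot: [1.0, -0.003, 0.002, 0.001]
force: [0.1, 0.1, -0.3]
width: 0.014
cm [-0.06  0.08 -0.04] deg [ 1.900e-01 -9.000e-02 -9.003e+01] | now [0.5377 0.1994 0.0356] yaw -0.0062 w 0.014 F [ 0.12  0.13 -0.3 ] T [0.08  0.026 0.361] t 20.15
[ 0.06669867 -0.0104079   0.22494235]
```

View pics/top17.png

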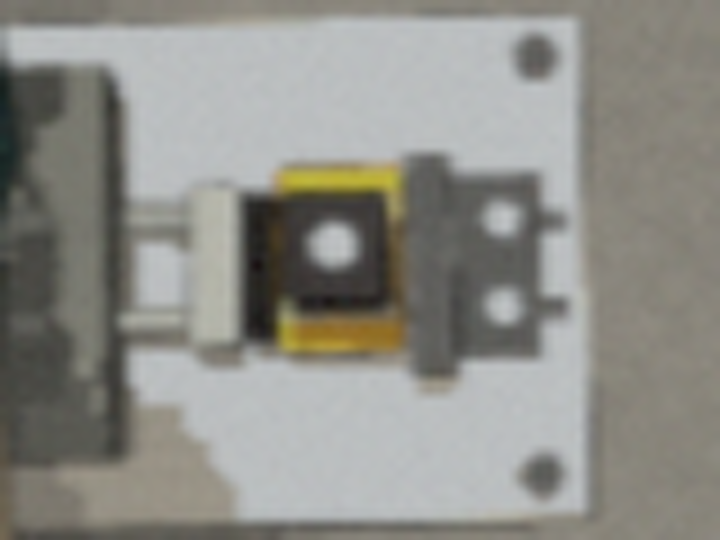

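```bash
python3 -m jog '[{"x":0,"y":0,"z":0,"wx":0,"wy":0,"wz":4,"jaw":0}]'
python3 - <<'E'
from h import *
to(.5371,.1986,.036,1.565)
g=get_image("top"); crop(g,230,195,310,255,9,"top18"); np.save("t18.npy",g["pixels"])
print(read_state()["ft_torque"])
a=np.load("t17.npy");b=g["pixels"]
for v in (216,232):
  for n,i in (("17",a),("18",b)): print(v,n,i[v-1:v+2,252:282].astype(int).mean(0)[:,2].round().astype(int)-i[v-1:v+2,252:282].astype(int).mean(0)[:,0].round().astype(int))
E
```

```text
clock: 20.32
position: [0.5378, 0.1995, 0.0356]
eef_rot: [0.999, -0.038, 0.002, 0.001]
force: [1.0, 0.8, 0.1]
width: 0.0137
cm [-0.06  0.09 -0.04] deg [  0.19  -0.1  -93.99] | now [0.5378 0.1995 0.0356] yaw -0.0754 w 0.0137 F [0.99 0.76 0.06] T [ 0.136 -0.048  0.364] t 20.325
[ 0.0574439  -0.04206798  0.28419819]
216 17 [ 5  6  6  5  2 -1  0  3 29 57 62 59 58 56 56 58 59 59 57 53 61 79 57 14
  1  3  4  3  4  3]
216 18 [ 5  6  7  7  3  0 -1  0  9 40 60 60 58 60 59 58 58 57 54 52 60 75 70 31
  4  2  4  2  3  5]
232 17 [  9  11   9   7   5   1   4   5  32  87 108 103 107 107 110 109 105 105
 103  99  99  98  67  20   4   3   4   3   4   3]
232 18 [  9   9   8   9   9   8   8   8  22  84 115 113 110 106 109 109 108 104
 101  99 101 101  97  46   8   4   3   3   1   3]
```

View pics/top18.png

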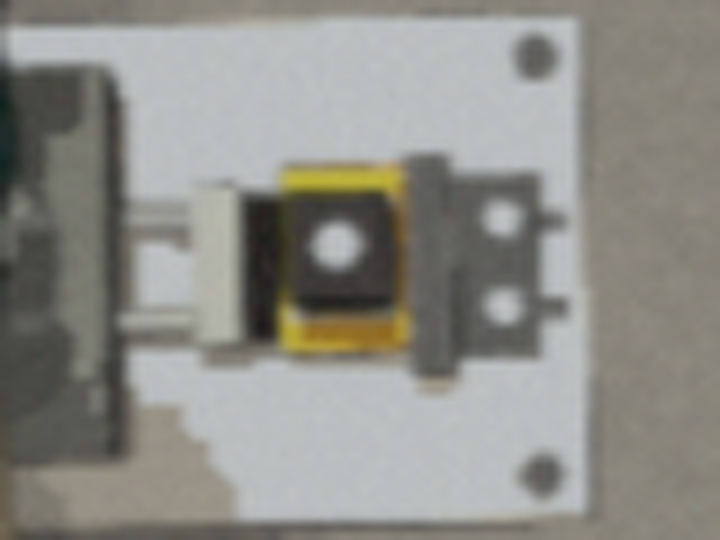

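```bash
python3 -m jog '[{"x":0,"y":0,"z":0,"wx":0,"wy":0,"wz":3,"jaw":0}]'
cat > edge.py <<'E'
from h import *
import sys
def edges(p):
    out=[]
    for v in (214,216,231,232):
        r=p[v,:].astype(float); d=r[:,2]-r[:,0]
        s=d[252:290]; th=30
        i=np.nonzero(s>th)[0]; l,rr=i[0],i[-1]
        L=252+l-(s[l]-th)/(s[l]-s[l-1]); R=252+rr+(s[rr]-th)/(s[rr]-s[rr+1]); out+= [L,R]
    o=np.array(out).reshape(-1,2); return o.mean(0).round(2)
def dot(p):
    q=p[215:230,258:276].min(2).astype(float); q=np.clip(q-110,0,None); x=np.arange(258,276)
    return round((q.sum(0)*x).sum()/q.sum(),2)
def plate(p):
    s=p[215:232,245:262].min(2).mean(0).astype(float); th=115; i=np.nonzero(s>th)[0][-1]
    return 245+i+round((s[i]-th)/(s[i]-s[i+1]),2)
if __name__=="__main__":
    to(.5371,.1986,.036,1.565)
    g=get_image("top"); n=sys.argv[1]; np.save(f"t{n}.npy",g["pixels"]); crop(g,230,195,310,255,9,"top"+n)
    print(read_state()["ft_torque"])
    import glob
    for f in sorted(glob.glob("t[0-9]*.npy")): a=np.load(f); print(f,edges(a),dot(a),plate(a))
E
python3 edge.py 19
```

```text
clock: 20.5
position: [0.5378, 0.1994, 0.0356]
eef_rot: [0.998, -0.063, 0.002, 0.001]
force: [0.1, 0.3, -0.4]
width: 0.0138
cm [-0.06  0.09 -0.04] deg [  0.2   -0.1  -96.92] | now [0.5378 0.1994 0.0356] yaw -0.1265 w 0.0138 F [ 0.06  0.29 -0.4 ] T [ 0.104 -0.025  0.37 ] t 20.5
[0.09145283 0.03566111 0.28177204]
t17.npy [259.88 274.72] 265.69 256.18
t18.npy [260.34 275.23] 265.77 256.18
t19.npy [260.41 275.58] 265.82 256.6
```

```bash
python3 -m jog '[{"x":0,"y":0,"z":0,"wx":0,"wy":0,"wz":3,"jaw":0}]'
python3 edge.py 20
```

```text
clock: 20.68
position: [0.5378, 0.1994, 0.0356]
eef_rot: [0.996, -0.088, 0.002, 0.001]
force: [0.3, 0.3, -0.4]
width: 0.0139
cm [-0.06  0.09 -0.04] deg [  0.2   -0.11 -99.82] | now [0.5378 0.1994 0.0356] yaw -0.1772 w 0.0139 F [ 0.28  0.26 -0.36] T [0.076 0.    0.437] t 20.675
[ 0.07717335 -0.03792987  0.36308548]
t17.npy [259.88 274.72] 265.69 256.18
t18.npy [260.34 275.23] 265.77 256.18
t19.npy [260.41 275.58] 265.82 256.6
t20.npy [260.41 275.6 ] 265.96 257.1
```

View pics/top20.png

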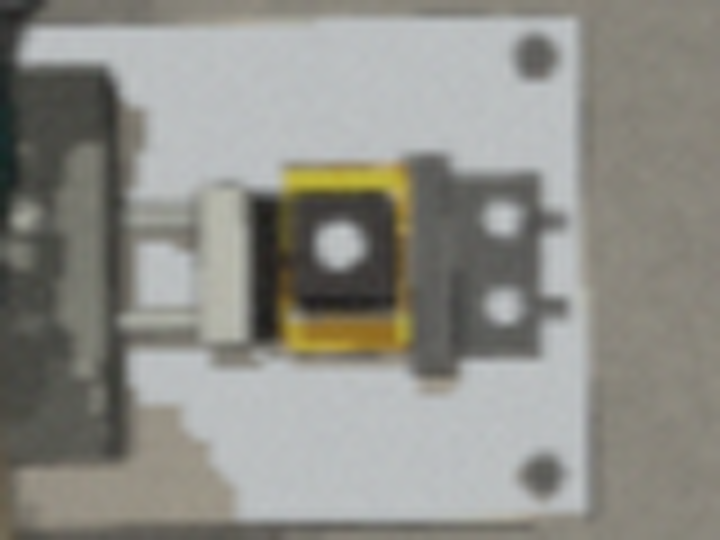

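```bash
python3 -m jog '[{"x":0,"y":0,"z":0,"wx":0,"wy":0,"wz":2.5,"jaw":0}]'
python3 edge.py 21
```

```text
clock: 20.85
position: [0.5379, 0.1994, 0.0356]
eef_rot: [0.994, -0.109, 0.002, 0.001]
force: [1.1, 0.6, -0.3]
width: 0.0137
cm [-0.06  0.1  -0.04] deg [   0.21   -0.11 -102.21] | now [0.5379 0.1994 0.0356] yaw -0.219 w 0.0137 F [ 1.06  0.65 -0.25] T [0.055 0.003 0.365] t 20.85
[ 0.07948461 -0.00105893  0.38042212]
t17.npy [259.88 274.72] 265.69 256.18
t18.npy [260.34 275.23] 265.77 256.18
t19.npy [260.41 275.58] 265.82 256.6
t20.npy [260.41 275.6 ] 265.96 257.1
t21.npy [260.43 275.61] 265.94 257.16
```

```bash
for i in 1; do python3 -m jog '[{"x":0,"y":0,"z":0,"wx":0,"wy":0,"wz":1.5,"jaw":0}]'; done
python3 edge.py 22
python3 -m jog '[{"x":0,"y":0,"z":0,"wx":0,"wy":0,"wz":1.5,"jaw":0}]'
python3 edge.py 23 | head -3
```

```text
clock: 21.02
position: [0.5379, 0.1994, 0.0356]
eef_rot: [0.993, -0.122, 0.002, 0.001]
force: [0.8, 0.2, -0.0]
width: 0.0139
cm [-0.06  0.1  -0.04] deg [   0.21   -0.12 -103.68] | now [0.5379 0.1994 0.0356] yaw -0.2446 w 0.0139 F [ 0.82  0.23 -0.04] T [ 0.112 -0.023  0.407] t 21.025
[ 0.09413571 -0.01083955  0.48695829]
t17.npy [259.88 274.72] 265.69 256.18
t18.npy [260.34 275.23] 265.77 256.18
t19.npy [260.41 275.58] 265.82 256.6
t20.npy [260.41 275.6 ] 265.96 257.1
t21.npy [260.43 275.61] 265.94 257.16
t22.npy [260.43 275.59] 265.96 257.16
clock: 21.2
position: [0.5379, 0.1994, 0.0356]
eef_rot: [0.991, -0.136, 0.002, 0.001]
force: [-0.0, -0.0, -0.7]
width: 0.0138
cm [-0.05  0.1  -0.04] deg [   0.21   -0.12 -105.25] | now [0.5379 0.1994 0.0356] yaw -0.272 w 0.0138 F [-0.05 -0.04 -0.69] T [ 0.11  -0.003  0.457] t 21.2
[ 0.09854792 -0.03117202  0.49963218]
t17.npy [259.88 274.72] 265.69 256.18
```

```bash
python3 -m jog '[{"x":0,"y":0,"z":0,"wx":0,"wy":0,"wz":1,"jaw":0}]'
python3 edge.py 24 | tail -3
python3 -m jog '[{"x":0,"y":0,"z":0,"wx":0,"wy":0,"wz":0,"jaw":0}]'
python3 -m jog '[{"x":0,"y":0,"z":0,"wx":0,"wy":0,"wz":0,"jaw":0.36},{"x":0,"y":0,"z":0,"wx":0,"wy":0,"wz":0,"jaw":0.36},{"x":0,"y":0,"z":0,"wx":0,"wy":0,"wz":0,"jaw":0.36}]'
python3 edge.py 25
```

```text
clock: 21.38
position: [0.5379, 0.1994, 0.0356]
eef_rot: [0.989, -0.145, 0.002, 0.0]
force: [0.6, 0.8, -0.8]
width: 0.0137
t22.npy [260.43 275.59] 265.96 257.16
t23.npy [260.44 275.57] 265.98 257.14
t24.npy [260.41 275.6 ] 265.93 257.18
clock: 21.55
position: [0.5379, 0.1994, 0.0356]
eef_rot: [0.989, -0.145, 0.002, 0.001]
force: [0.6, -0.0, -0.1]
width: 0.0139
clock: 21.92
position: [0.5377, 0.1992, 0.0356]
eef_rot: [0.989, -0.146, 0.002, 0.0]
force: [0.8, 0.7, 0.3]
width: 0.0339
cm [-0.04  0.07 -0.04] deg [ 1.900e-01 -1.000e-01 -1.065e+02] | now [0.5377 0.1992 0.0356] yaw -0.2937 w 0.0339 F [0.81 0.66 0.27] T [-0.063 -0.067 -0.008] t 21.925
[-0.06437645 -0.03603673  0.01233714]
t17.npy [259.88 274.72] 265.69 256.18
t18.npy [260.34 275.23] 265.77 256.18
t19.npy [260.41 275.58] 265.82 256.6
t20.npy [260.41 275.6 ] 265.96 257.1
t21.npy [260.43 275.61] 265.94 257.16
t22.npy [260.43 275.59] 265.96 257.16
t23.npy [260.44 275.57] 265.98 257.14
t24.npy [260.41 275.6 ] 265.93 257.18
t25.npy [260.42 275.61] 265.97 257.17
```

Run:
```python
from h import *
for n in (18,19,20,21,22,23,24,25):
    a=np.load(f"t{n}.npy").astype(float); print(n,a[216:231,248:263].mean(2).mean(0).round(0).astype(int), a[216:219,240:262].mean(2).mean(0).round(0).astype(int))
g=get_image("wrist"); cv2.imwrite("pics/wrist25.png",g["pixels"])
g=get_image("top");crop(g,230,195,310,255,9,"top25b")
```

```text
18 [169 167 165 171 174 176 176 172 127  65  43  43  48  67  74] [113  93  64  84 136 159 163 164 163 164 165 174 176 175 177 174 129  79
  68  68  69  72]
19 [168 167 164 161 167 175 176 173 147  95  51  44  49  69  76] [114  91  63  84 136 160 163 162 163 163 165 165 170 176 175 174 140  93
  72  66  75  85]
20 [169 166 162 147 158 173 177 176 170 121  59  42  50  71  76] [116  89  63  85 135 160 163 162 164 164 161 146 157 173 176 175 156 110
  72  68  74  86]
21 [168 167 163 153 163 174 176 177 175 126  59  43  49  69  75] [115  90  62  79 108 123 149 162 163 163 163 153 161 173 176 177 177 130
  75  67  72  86]
22 [169 167 164 160 169 175 176 177 173 126  60  43  49  69  76] [114  90  62  80 109 125 148 162 164 164 162 147 160 173 175 178 174 130
  76  68  73  87]
23 [169 167 164 165 171 175 176 177 173 125  61  45  49  69  76] [114  90  63  78 108 120 127 149 163 164 163 167 172 174 175 178 175 130
  77  67  74  88]
24 [168 167 165 164 169 173 176 176 173 127  65  45  50  69  77] [113  90  63  81 110 121 124 137 155 164 164 165 173 175 176 176 173 130
  79  69  75  87]
25 [166 166 164 165 168 173 177 177 173 127  66  45  49  68  75] [114  91  64  78  99 115 122 125 149 163 164 167 172 176 176 178 173 129
  77  70  74  84]
```

View pics/wrist25.png

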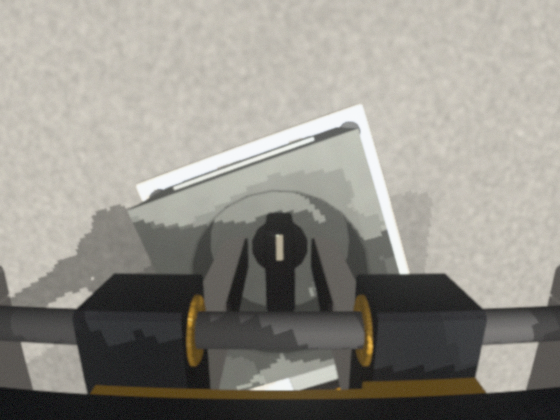

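View pics/top25b.png

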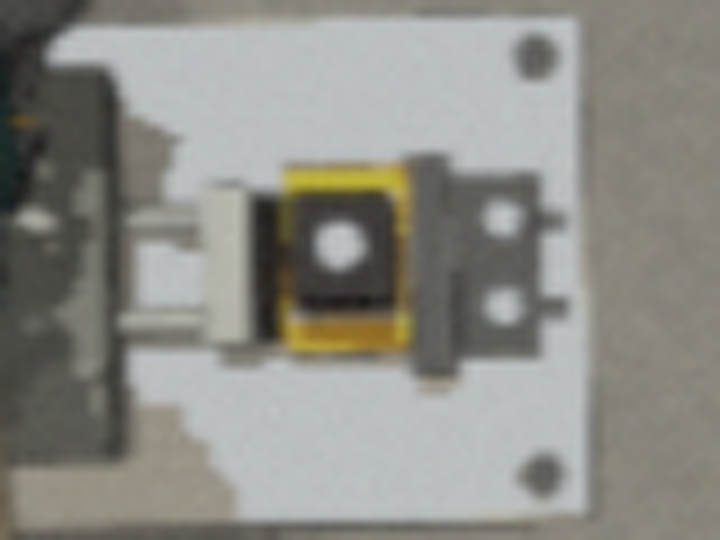

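The pad and valve are in contact, but the plate's edge hasn't moved measurably since t20. I'll check that the bar really followed the fingers by measuring its angle in the wrist view.

Run:
```python
from h import *
g=get_image("wrist"); crop(g,225,195,335,315,6,"wk25")
```

```text
(no output)
```

View pics/wk25.png

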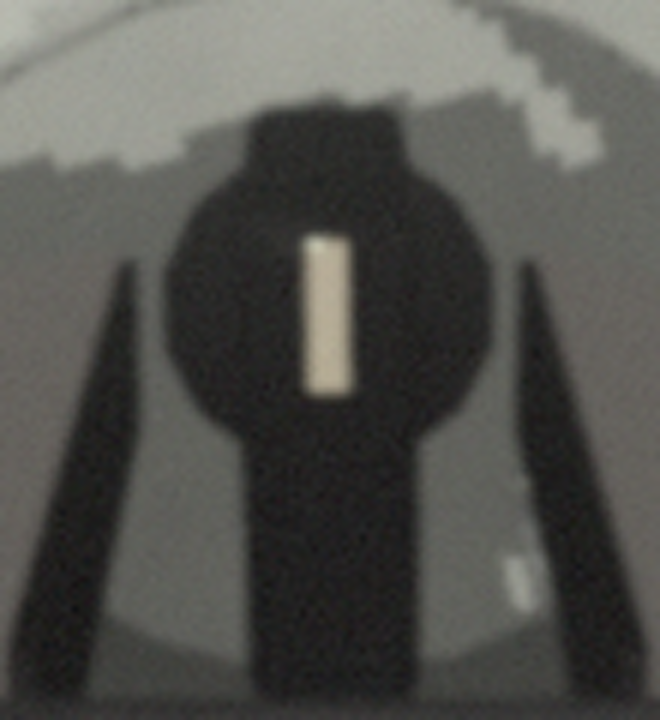

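The marker leans about 0.03 rad behind the fingers, so the knob followed with only slight slip. My force estimates are 9–13 N (from the sliding torque, the turn past fence contact, and the pad gap). That leaves little margin above 7 N, so I'll re-grip and turn slightly more while reading the torque.

```bash
python3 -m jog '[{"x":0,"y":0,"z":0,"wx":0,"wy":0,"wz":0,"jaw":0},{"x":0,"y":0,"z":0,"wx":0,"wy":0,"wz":0,"jaw":0},{"x":0,"y":0,"z":0,"wx":0,"wy":0,"wz":0,"jaw":0},{"x":0,"y":0,"z":0,"wx":0,"wy":0,"wz":0,"jaw":0}]'
python3 edge.py 26 | head -2
python3 -m jog '[{"x":0,"y":0,"z":0,"wx":0,"wy":0,"wz":1.5,"jaw":0}]'
python3 edge.py 27 | head -2
python3 -m jog '[{"x":0,"y":0,"z":0,"wx":0,"wy":0,"wz":1.5,"jaw":0}]'
python3 edge.py 28
```

```text
clock: 22.62
position: [0.5379, 0.1992, 0.0356]
eef_rot: [0.989, -0.146, 0.002, 0.001]
force: [0.2, 0.9, 0.1]
width: 0.0137
cm [-0.06  0.08 -0.04] deg [ 2.200e-01 -1.000e-01 -1.064e+02] | now [0.5379 0.1992 0.0356] yaw -0.2921 w 0.0137 F [0.16 0.9  0.14] T [-0.026 -0.007  0.27 ] t 22.625
[ 0.00603042 -0.04170353  0.3007506 ]
clock: 22.8
position: [0.5379, 0.1992, 0.0356]
eef_rot: [0.987, -0.159, 0.002, 0.001]
force: [-0.1, 0.0, -1.2]
width: 0.0143
cm [-0.05  0.08 -0.04] deg [ 2.3000e-01 -1.0000e-01 -1.0794e+02] | now [0.5379 0.1992 0.0356] yaw -0.3189 w 0.0143 F [-0.12  0.01 -1.21] T [ 0.033 -0.041  0.505] t 22.8
[ 0.00416295 -0.07568765  0.44970195]
clock: 22.98
position: [0.5379, 0.1991, 0.0356]
eef_rot: [0.985, -0.173, 0.002, 0.001]
force: [-0.5, 0.2, -1.7]
width: 0.014
cm [-0.06  0.08 -0.04] deg [ 2.4000e-01 -1.0000e-01 -1.0954e+02] | now [0.5379 0.1991 0.0356] yaw -0.3469 w 0.014 F [-0.48  0.23 -1.74] T [ 0.034 -0.037  0.491] t 22.975
[ 0.00057242 -0.07870413  0.56391499]
t17.npy [259.88 274.72] 265.69 256.18
t18.npy [260.34 275.23] 265.77 256.18
t19.npy [260.41 275.58] 265.82 256.6
t20.npy [260.41 275.6 ] 265.96 257.1
t21.npy [260.43 275.61] 265.94 257.16
t22.npy [260.43 275.59] 265.96 257.16
t23.npy [260.44 275.57] 265.98 257.14
t24.npy [260.41 275.6 ] 265.93 257.18
t25.npy [260.42 275.61] 265.97 257.17
t26.npy [260.42 275.59] 265.93 257.18
t27.npy [260.43 275.6 ] 266.02 257.19
t28.npy [260.43 275.6 ] 266.02 257.38
```

Sliding torque is now about 0.50–0.55 N m against 0.35 when free, which gives 13–16 N at the jaw. Releasing and withdrawing.

```bash
python3 -m jog '[{"x":0,"y":0,"z":0,"wx":0,"wy":0,"wz":0,"jaw":0},{"x":0,"y":0,"z":0,"wx":0,"wy":0,"wz":0,"jaw":0.36},{"x":0,"y":0,"z":0,"wx":0,"wy":0,"wz":0,"jaw":0.36},{"x":0,"y":0,"z":0,"wx":0,"wy":0,"wz":0,"jaw":0.36},{"x":0,"y":0,"z":-1.2,"wx":0,"wy":0,"wz":0,"jaw":0.36}]'
python3 - <<'E'
from h import *
to(.5375,.1985,.08,-.347)
E
```

```text
clock: 23.65
position: [0.5368, 0.199, 0.0472]
eef_rot: [0.985, -0.175, 0.0, 0.001]
force: [1.2, 1.2, 0.9]
width: 0.034
cm [ 0.09  0.03 -3.28] deg [ 0.09 -0.07 -0.22] | now [0.5368 0.199  0.0472] yaw -0.3508 w 0.034 F [1.16 1.2  0.85] T [-0.099 -0.052 -0.015] t 23.65
```

```bash
python3 -m jog '[{"x":0.1,"y":0,"z":-1.5,"wx":0,"wy":0,"wz":0,"jaw":0.36},{"x":0,"y":0,"z":-2,"wx":0,"wy":0,"wz":0,"jaw":0.36},{"x":0,"y":0,"z":-4,"wx":0,"wy":0,"wz":0,"jaw":0.36},{"x":0,"y":0,"z":-4,"wx":0,"wy":0,"wz":0,"jaw":0.36},{"x":0,"y":0,"z":-2,"wx":0,"wy":0,"wz":0,"jaw":0.36},{"x":0,"y":0,"z":0,"wx":0,"wy":0,"wz":0,"jaw":0.36}]'
python3 - <<'E'
from h import *
to(.5375,.1985,.2,-.347)
g=get_image("top"); cv2.imwrite("pics/top30.png",g["pixels"]); crop(g,190,185,310,265,6,"top30b")
g=get_image("wrist"); cv2.imwrite("pics/wrist30.png",g["pixels"])
g=get_image("scene"); crop(g,260,170,370,245,7,"scene30")
E
```

```text
clock: 24.4
position: [0.5396, 0.1993, 0.1942]
eef_rot: [0.985, -0.175, 0.005, -0.001]
force: [0.1, 0.4, -0.8]
width: 0.0338
cm [-0.17  0.14 -0.58] deg [-0.21 -0.51 -0.26] | now [0.5396 0.1993 0.1942] yaw -0.3516 w 0.0338 F [ 0.08  0.43 -0.79] T [ 0.026 -0.059  0.025] t 24.4
```

View pics/top30.png

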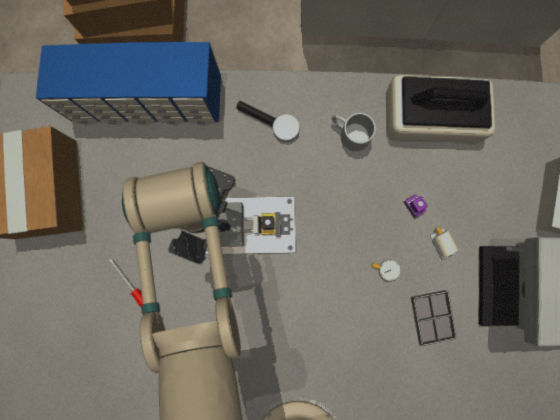

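View pics/wrist30.png

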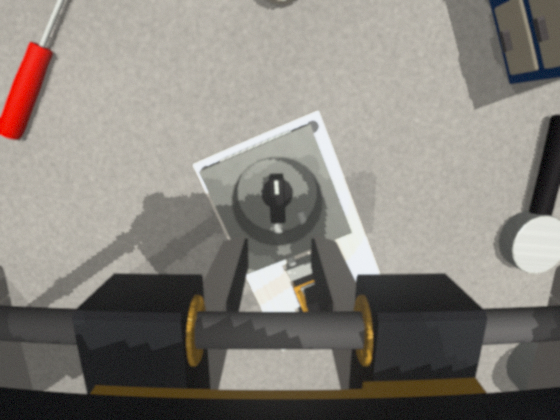

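View pics/scene30.png

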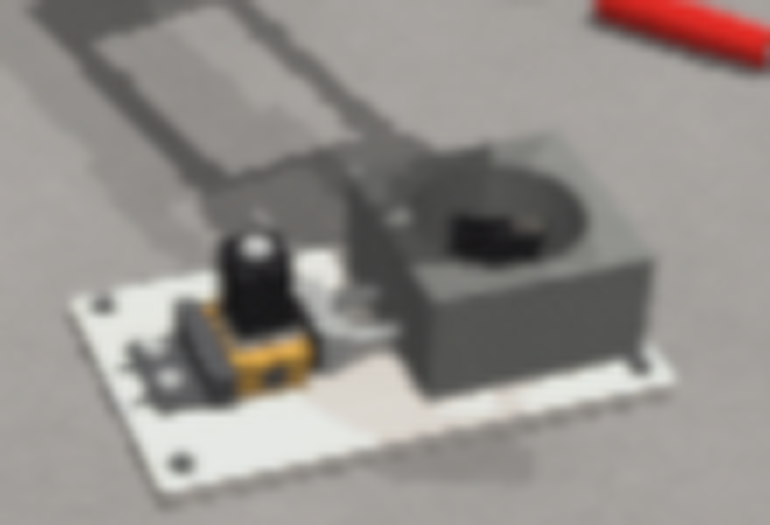

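The pictures show the valve upright and square against the fence with the jaw on it (top 268,223). The hand is clear above the well and the bystanders are at their old pixels. Handing in.

```bash
python3 -c "
from bench import *
print(finish_job())"
```

```text
the job is handed in; nothing more can be done
None
```

I stood the brass and black valve on the seat and let go of it. Then I turned the knob clockwise about 1.9 rad, with one short re-grip at the end, until the jaw held the valve against the fence. The hand is clear of the jig and the job was handed in at about 24.5 s; the hand-in gives no verdict.

- **Pictures:** the last ones show the valve upright and square against the fence, about 2 mm off the seat along the jig's x. The bystanders look to be where they were.
- **Clamp force:** I could only estimate this, at about 13–16 N. The sliding torque read 0.49–0.56 N m against about 0.35 N m when free (noise about ±0.04), and the turn past the fence gave about 13–17 N.
- **What disagreed:** the jaw plate's edge in the top picture hardly moved over the last part of the turn. The resolution there is about 2.4 mm per pixel and the reading moves in steps. Taken alone, the pad gap in that picture gave only 9 ± 4 N before the final 3° of tightening, and I did not work it out again afterwards. The knob's mark also showed about 0.03 rad of slip in the grip.
- **Contact:** setting the valve down briefly pressed on the deck with about 30 N. I felt nothing from the housing round the well: forces stayed under about 2 N while the fingers were in it.

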